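# Clear the rod canister and snap its lid on

## Robot

A 7-joint arm with a two-finger parallel gripper is mounted at the origin on the work surface. World frame = base frame: x ahead of the robot, y to its left, z up, the work surface at z = 0. Lengths are in mm, angles in rad, forces in N, time in s.
With the tool pointing down it reaches from about 400 to 875 mm from the base axis. Payload 4.4 kg.
Tool frame: the origin (TCP) lies at the very end of the fingers, on their centre line; the grasp point (between the pads) lies 19 mm behind it; y points along the fingers, z is the direction in which the jaws open and shut, and the axes are right-handed (so a half turn about y gives the same grasp; the last joint's range is limited). The gripper opens to 85 mm and grips with 20 to 120 N. Pads are 22 mm wide; open, the fingers measure 114 mm over their backs; the gripper's body (76 mm by 85 mm) begins 54 mm behind the grasp point. The pads swing forward as they close: fully open they stand 13 mm farther back than shut.
Start: joints at [-1.325, 0.628, 0.038, 1.517, -0.027, 0.996, -0.02], TCP at [199.377, 618.682, 203.213] pointing down, gripper open.
Joint ranges: [-3.06, 3.06], [-0.37, 2.12], [-1.25, 1.32], [0.18, 2.47], [-1.1, 4.24], [0.23, 1.98], [-2.94, 2.94]. Speed limits (rad/s): [2.57, 2.57, 3.14, 3.14, 3.14, 3.14, 3.14].

## Interface

Orientations are given as [roll, pitch, yaw] about the fixed x, y, z axes, in that order (R = Rz(yaw) Ry(pitch) Rx(roll)).
In Python, from cell import read_state, get_image, finish_job gives the robot as it stands. The module is installed in compiled form; this text tells all that it offers.
- The arm moves only by the tool servo_tool, never from a script. Its argument "increments" is a list of rows, each an object of numbers: "dx", "dy", "dz": the shift along the world's x, y, z in cm; "ax", "ay", "az": the turn, a rotation vector about the world's x, y, z in rad; "claw": the closure, from -1 (fully open) to 1 (shut). A call has 1 to 8 rows; each row is the pose to reach, as a shift and turn from the pose commanded when the call began; what a row does not reach only later rows make up. A row lasts 1/12 s, in which the tool goes at most 41.7 mm and 7.16 degrees, less where a joint would pass 70% of its speed; a pose out of reach is approached as far as the arm can. A call with a gripper value outside its range is refused whole. The fingers move at their own pace and stop on an object; the grip force is fixed at half the most. Time passes only in rows, so rows that repeat a pose let the fingers close. It gives the time, the measured TCP pose, the force and the opening at its end, in the units of the state.
- read_state(): the state, without advancing time (a new reading comes with each control period).
- get_image(name): name is "scene" or "top" or "wrist"; returns a dict with "color" (400x640x3 uint8, red, green, blue), "fov_y" (degrees; the focal length in pixels is half the picture's height over the tangent of half this angle, whatever the lens; pixels are square), "cx", "cy" (the principal point, pixels), "R" (3x3) and "t" (3): a world point X has camera coordinates R X + t. Camera axes: x right, y down, z forward; pixel columns grow to the right and rows downward; lengths in mm; the calibration is good to about 2 mm. A picture is of the moment at which its call begins. There is no depth.
- finish_job(): hands the job in, once; it reports no verdict.
The state is a dict: "clock": time; "qpos": joint angles; "qd": joint speeds; "tau": joint torques, N m; "eef_pos": TCP position; "tool_rot": TCP orientation; "force": force on the tool from outside, world axes, zero at the start; "torque": the same for the moment, N m; "width": finger opening in mm.
Only numpy, scipy, OpenCV 4.12 (cv2) and the standard library are available. Lean on these libraries where they do the work, as an engineer would, in place of code of your own. Each camera call takes 0.05 s, during which the arm holds its last target.

## Task

A steel offcut lies across the mouth of the welding-rod canister: take it off and leave it in the scrap tray. Then fit the loose lid over the canister's neck and press it straight down until it snaps past the catches, and keep pressing: finish while still holding the lid down, so that the soft seal ring under it stays squeezed to at least half of its travel. Leave the hammer, the wrench and the spray can alone.

Things in the scene. Friction and masses are not known exactly. Their poses are not given: they have to be found in the camera images.
- canister: Upright grey canister fixed on the table, on a steel foot disc 130 mm across, 8 mm thick. Origin: centre of its underside, z up; round, yaw has no meaning. Body 84 mm across up to z = 70 mm. Then a bare steel neck 53 mm across rises to z = 97 mm and tapers to 41 mm at its open rim, z = 109 mm. Round the neck's foot lies a black seal ring (77 mm across, 55 mm bore, top at z = 82 mm when free).
- neck_top (a point): Centre of the canister's open rim, 109 mm above the table, on the canister's axis.
- catch_ring (a point): On the canister's axis, 93 mm above its origin, at the middle of four brass sprung ball catches (14 mm balls) that stick out of the neck to 61 mm across. The lid meets them when its origin is about 98 mm above the canister's; the push rises to about 10 to 20 N and suddenly drops near 91 mm, where the ridge rides over the balls, which then pull the lid home. It touches the seal at 82 mm; 76 mm is the lowest. Fully home: below 83 mm.
- lid: Loose grey plastic snap lid, about 120 g, round, mouth down on the table: a cap 72 mm across and 40 mm high, with an upright ribbed knob 28 mm across and 28 mm tall on top (68 mm in all). Origin: centre of its lower rim, z up. Inside, a ridge 6 mm high at the rim has a 56 mm bore; above it the bore is 64 mm, up to the inner top face 36 mm above the rim.
- lid_knob (a point): Centre of the top face of the lid's knob, 68 mm above the lid's lower rim; the knob is clear for gripping over its upper 28 mm.
- offcut: Loose offcut of dark steel square tube, 140 mm long, 30 mm wide and high, 3 mm wall, about 0.3 kg (varies), lying level across the canister's rim. Origin: centre of its underside; x along its length, z up.
- tray: Open steel scrap tray fixed on the table, outside 220 mm (its x) by 160 mm (its y) by 45 mm high, walls and floor 4 mm. Origin: centre of its underside, z up.
- seal (a joint): Compression of the canister's seal ring in m: 0 free, grows as it is pressed down, 0.006 at its stop. Spring about 2 N per mm, 1.4 N at first. Under a snapped-on lid that nobody pushes it reads less than 0.002; at least half of its travel means 0.003 or more.
- hammer: Bystander: hammer, 260 mm long, lying on the table beyond the canister. Origin: on its underside.
- wrench: Bystander: steel wrench, 200 mm long, lying on the table. Origin: on its underside.
- spraycan: Bystander: upright aluminium spray can, 54 mm across, 150 mm high. Origin: centre of its underside.
Mind the look-alikes: they are no part of the job. Several things have the shape of the offcut; the one meant has the colours described above. Of the things that look like the canister, take the one that is farthest to the robot's right at the start.

How it is judged (in metres and radians):
On the way, in this order (a step that is already met when the one before it is completed fails the run):
1. the offcut lies in the scrap tray, let go (x of offcut in the frame of tray between -0.09 and 0.09 m and y of offcut in the frame of tray between -0.07 and 0.07 m and z of offcut in the frame of tray between -0.005 and 0.04 m and contact force between each of the arm, the fingers and offcut below 0.2 N), for 0.3 s.
2. the lid is snapped on the canister (z of lid in the frame of canister below 0.083 m and horizontal distance between lid and canister below 0.005 m and angle between lid's own z axis and vertical below 0.09 rad), for 0.1 s.
At the end, for the whole second after the job is handed in: Offcut centre inside the tray (90 x 70 mm of its centre, underside below 40 mm), not touched. Lid origin under 83 mm above the canister's, within 5 mm of its axis, tilt under 0.09 rad; the robot pushes it (over 2 N) with the seal pressed over 2.5 mm, through the last second (all of step 1 and all of step 2 and value of joint seal above 0.0025 m and contact force between any of the fingers, the arm and lid above 2 N); the arm keeps its last pose, push and grip.
It fails at once if the hammer is moved by more than 30 mm (distance of hammer from where it was at the start of the episode above 0.03 m).
It fails at once if the wrench is moved by more than 30 mm (distance of wrench from where it was at the start of the episode above 0.03 m).
It fails at once if the spraycan is moved by more than 30 mm (distance of spraycan from where it was at the start of the episode above 0.03 m).
It also fails if it takes over 67 s, if anything falls off the work surface, if the arm or the gripper's body presses on something with over 40 N, if the wrist force passes 120 N, or if a joint passes its speed limit or range.

## Working session

There is one attempt and no reset: what is moved stays moved. The work goes in short steps, Python scripts to look and compute and a tool call to move; the robot and the scene stay as the last step left them, time stands still between calls to the robot, and variables do not carry over. Pictures are saved under pics/ and viewed, and the job is handed in when it is done.

Besides the shell and the picture viewer there is one more tool, called after "Request:" as name([rows], argument=value, ...), one row to a line, values as JSON. servo_tool: Moves the arm, as the interface text tells. Its arguments: {"type":"object","properties":{"increments":{"type":"array","items":{"type":"object","properties":{"dx":{"type":"number"},"dy":{"type":"number"},"dz":{"type":"number"},"ax":{"type":"number"},"ay":{"type":"number"},"az":{"type":"number"},"claw":{"type":"number"}}}}},"required":["increments"]}

```bash
mkdir -p pics
cat > h.py <<'E'
import numpy as np, cv2
from cell import read_state, get_image, finish_job
def snap(n,f):
    im=get_image(n); cv2.imwrite(f'pics/{f}.png',im['color'][:,:,::-1]); np.save(f'pics/{f}.npy',im,allow_pickle=True); return im
def load(f): return np.load(f'pics/{f}.npy',allow_pickle=True).item()
def ray(im,u,v):
    f=200/np.tan(np.radians(im['fov_y'])/2)
    R=np.array(im['R']);t=np.array(im['t'])
    d=R.T@np.array([(u-im['cx'])/f,(v-im['cy'])/f,1]); return -R.T@t,d
def atz(im,u,v,z):
    c,d=ray(im,u,v); return c+d*(z-c[2])/d[2]
def proj(im,X):
    f=200/np.tan(np.radians(im['fov_y'])/2)
    p=np.array(im['R'])@np.array(X)+np.array(im['t']); return np.array([im['cx']+f*p[0]/p[2],im['cy']+f*p[1]/p[2]])
def up(f,x0,y0,x1,y1,s,o):
    i=cv2.imread(f'pics/{f}.png')[y0:y1,x0:x1]; cv2.imwrite(f'pics/{o}.png',cv2.resize(i,None,fx=s,fy=s,interpolation=cv2.INTER_CUBIC))
E
python3 - <<'E'
from h import *
for n in('scene','top','wrist'):
    im=snap(n,n+'0'); print(n,im['color'].shape,im['fov_y'],im['cx'],im['cy'],ray(im,320,200))
s=read_state(); print(s)
E
```

```text
scene (400, 640, 3) 46.47229908571429 317.137979773889 199.183132356737 (array([1194.96678861, -422.42755833, 1260.41014283]), array([-0.44507911,  0.35212173, -0.82338065]))
top (400, 640, 3) 52.052212623501745 321.4507893359276 195.32583219885538 (array([ 408.76868406,   78.41822252, 1393.30689242]), array([ 0.09170628, -0.00900421, -0.99581708]))
wrist (400, 640, 3) 59.81097391786079 319.174460685465 197.01834032389272 (array([127.09716961, 641.95774403, 373.43535584]), array([ 0.29227771, -0.09300337, -0.95184204]))
{'clock': 0.15, 'qpos': array([-1.32479409,  0.62911899,  0.03845721,  1.51813132, -0.0270159 ,
        0.99631297, -0.0200037 ]), 'qd': array([-1.04347861e-04, -8.29044676e-04,  2.04682863e-04, -3.48918845e-03,
        8.65124409e-05,  2.91401232e-04, -3.42677152e-04]), 'tau': array([ 9.93551075e-04, -5.63800693e+01,  1.22738857e+00, -1.93652558e+01,
        1.10642929e-02,  7.35359645e-03, -5.31027467e-06]), 'eef_pos': array([199.21441924, 618.17794579, 202.51227824]), 'tool_rot': array([-1.57224914e+00,  2.07303425e-06, -3.11821555e-01]), 'force': array([-0.6010664 , -0.33804793, -0.06961344]), 'torque': array([-0.00199352,  0.00164576, -0.00054251]), 'width': 85.64166689316812}
```

View pics/scene0.png

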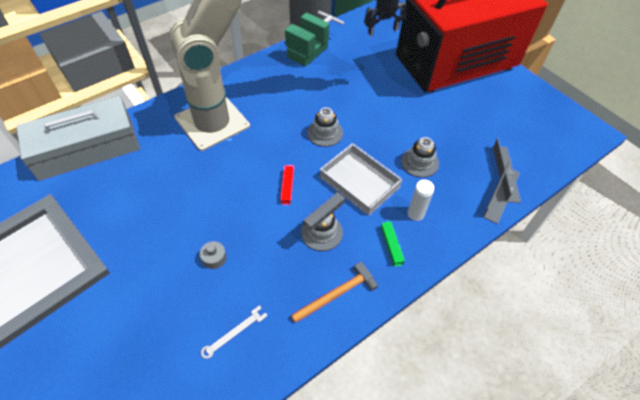

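View pics/top0.png

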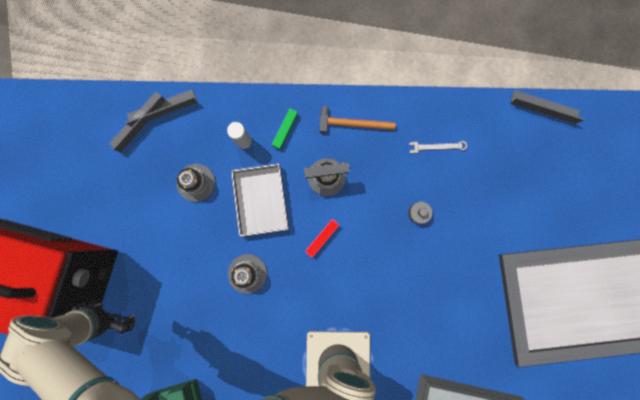

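View pics/wrist0.png

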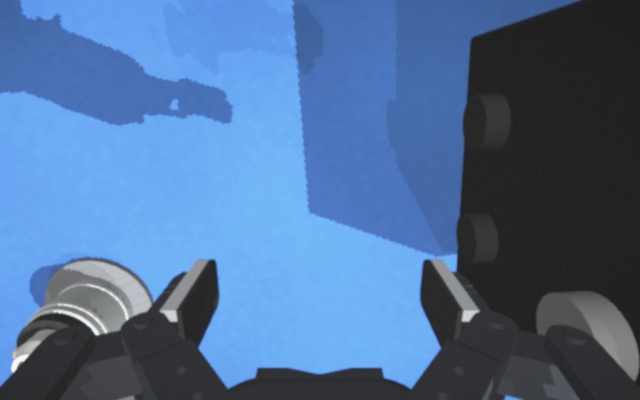

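The top view shows these offcut look-alikes: a dark bar on the canister at (327,171), a red one (322,238), a green one (286,129), and larger grey profiles at (155,118) and (546,107). The canister look-alikes are at (327,178), (195,182) and (247,273). The rightmost one, (327,178), carries the dark bar, so I choose that pair. The lid is at (421,213) and the tray at (261,201). I'll check this in a close crop.

Run:
```python
from h import *
up('top0',220,90,480,250,3,'c_top'); up('scene0',190,130,410,280,3.6,'c_scene')
```

```text
(no output)
```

View pics/c_top.png

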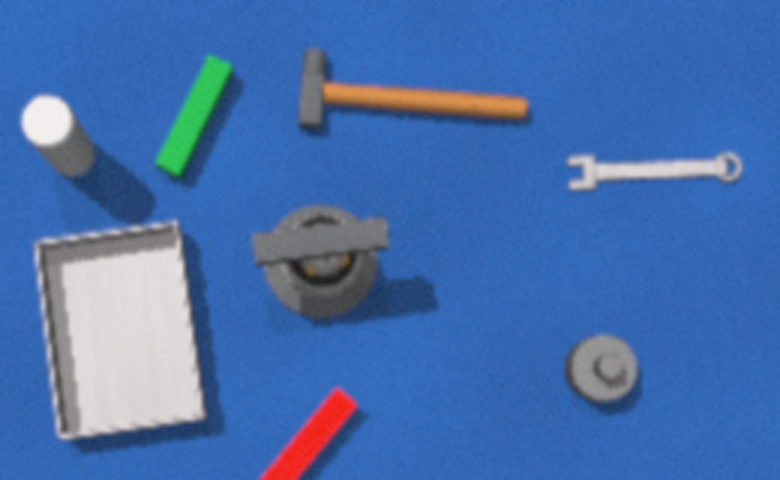

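View pics/c_scene.png

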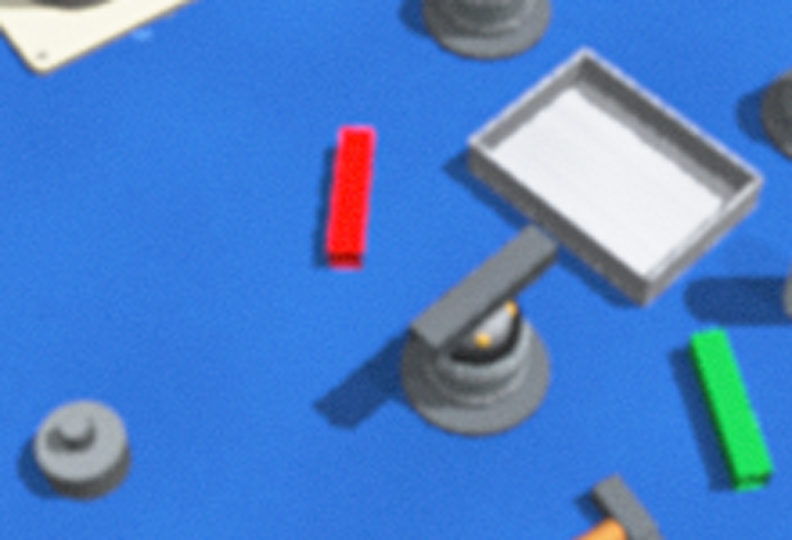

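Run:
```python
from h import *
t=load('top0'); s=load('scene0')
T=lambda x,y,z:atz(t,220+x/3,90+y/3,z).round(1)
S=lambda x,y,z:atz(s,190+x/3.6,130+y/3.6,z).round(1)
print('offcut top',T(255,250,139),T(387,232,139))
print('off corners S',S(413,323,139),S(441,346,139),S(533,226,139),S(557,245,139))
print('foot T',T(322,261,4), 'edges',T(264,261,8),T(380,261,8))
print('foot S',S(401,360,8),S(550,370,8),S(474,434,8))
print('lid cap T',T(603,370,40),'edges',T(567,370,40),T(637,370,40),'knob',T(612,368,68))
print('lid knob S',S(77,423,68),'cap', S(81,442,40))
print('tray T',[T(x,y,45) for x,y in((37,242),(178,223),(204,415),(62,437))])
print('tray S',[S(x,y,45) for x,y in((586,50),(762,180),(645,290),(470,143))])
```

```text
offcut top [606.4 114.7 139. ] [627.5 -21.4 139. ]
off corners S [618.  -18.6 139. ] [648.1 -13.2 139. ] [599.2 116.  139. ] [625.6 120.2 139. ]
foot T [616.2  41.9   4. ] edges [614.6 108.    8. ] [616.8 -24.1   8. ]
foot S [575.4  -1.9   8. ] [659.1  96.8   8. ] [670.7   6.1   8. ]
lid cap T [ 494.3 -269.6   40. ] edges [ 493.7 -229.7   40. ] [ 494.9 -307.3   40. ] knob [ 494.8 -272.2   68. ]
lid knob S [ 500.7 -266.9   68. ] cap [ 501.8 -269.2   40. ]
tray T [array([626.1, 358.7,  45. ]), array([650.1, 203.5,  45. ]), array([438. , 169.7,  45. ]), array([411.8, 323.7,  45. ])]
tray S [array([414.9, 330. ,  45. ]), array([630.5, 362. ,  45. ]), array([660. , 198.2,  45. ]), array([441.1, 171.6,  45. ])]
```

Request:
servo_tool([
  {"dz":2.5},
  {"dx":1.5,"dy":-2,"dz":5,"az":-0.03},
  {"dx":3.5,"dy":-5,"dz":7,"az":-0.08},
  {"dx":6,"dy":-8,"dz":8,"az":-0.14},
  {"dx":8.5,"dy":-11,"dz":8,"az":-0.2},
  {"dx":10.5,"dy":-14,"dz":8,"az":-0.26},
  {"dx":12.5,"dy":-17,"dz":8,"az":-0.32},
  {"dx":15,"dy":-20,"dz":8,"az":-0.38},
])

```text
invalid input at $.increments[0]: expected keys dx, dy, dz, ax, ay, az, claw
```

Request:
servo_tool([
  {"dx":2.2,"dy":-3,"az":-0.06},
  {"dx":4.4,"dy":-6,"az":-0.12},
  {"dx":6.6,"dy":-9,"az":-0.18},
  {"dx":8.8,"dy":-12,"az":-0.24},
  {"dx":11,"dy":-15,"az":-0.3},
  {"dx":13.2,"dy":-18,"az":-0.36},
  {"dx":15.4,"dy":-21,"az":-0.42},
  {"dx":17.6,"dy":-24,"az":-0.48},
])

```text
invalid input at $.increments[0]: expected keys dx, dy, dz, ax, ay, az, claw
```

All keys are required.

Request:
servo_tool([
  {"dx":0,"dy":0,"dz":2.5,"ax":0,"ay":0,"az":0,"claw":-1},
  {"dx":1.5,"dy":-2,"dz":5,"ax":0,"ay":0,"az":-0.03,"claw":-1},
  {"dx":3.5,"dy":-5,"dz":7,"ax":0,"ay":0,"az":-0.08,"claw":-1},
  {"dx":6,"dy":-8,"dz":8,"ax":0,"ay":0,"az":-0.14,"claw":-1},
  {"dx":8.5,"dy":-11,"dz":8,"ax":0,"ay":0,"az":-0.2,"claw":-1},
  {"dx":10.5,"dy":-14,"dz":8,"ax":0,"ay":0,"az":-0.26,"claw":-1},
  {"dx":12.5,"dy":-17,"dz":8,"ax":0,"ay":0,"az":-0.32,"claw":-1},
  {"dx":15,"dy":-20,"dz":8,"ax":0,"ay":0,"az":-0.38,"claw":-1},
])

```text
clock: 0.82
eef_pos: [349.1, 417.2, 283.2]
tool_rot: [-1.571, 0.001, -0.694]
force: [0.4, 0.9, 0.5]
width: 85.1
```

Request:
servo_tool([
  {"dx":2.2,"dy":-3,"dz":0,"ax":0,"ay":0,"az":-0.06,"claw":-1},
  {"dx":4.4,"dy":-6,"dz":0,"ax":0,"ay":0,"az":-0.12,"claw":-1},
  {"dx":6.6,"dy":-9,"dz":0,"ax":0,"ay":0,"az":-0.18,"claw":-1},
  {"dx":8.8,"dy":-12,"dz":0,"ax":0,"ay":0,"az":-0.24,"claw":-1},
  {"dx":11,"dy":-15,"dz":0,"ax":0,"ay":0,"az":-0.3,"claw":-1},
  {"dx":13.2,"dy":-18,"dz":0,"ax":0,"ay":0,"az":-0.36,"claw":-1},
  {"dx":15.4,"dy":-21,"dz":0,"ax":0,"ay":0,"az":-0.42,"claw":-1},
  {"dx":17.6,"dy":-24,"dz":0,"ax":0,"ay":0,"az":-0.48,"claw":-1},
])

```text
clock: 1.48
eef_pos: [526.0, 177.1, 283.1]
tool_rot: [-1.571, 0.0, -1.175]
force: [0.3, 0.2, -0.1]
width: 85.2
```

Request:
servo_tool([
  {"dx":2.4,"dy":-3.2,"dz":0,"ax":0,"ay":0,"az":-0.06,"claw":-1},
  {"dx":4.7,"dy":-6.4,"dz":0,"ax":0,"ay":0,"az":-0.12,"claw":-1},
  {"dx":7,"dy":-9.6,"dz":0,"ax":0,"ay":0,"az":-0.18,"claw":-1},
  {"dx":9.4,"dy":-12.8,"dz":0,"ax":0,"ay":0,"az":-0.245,"claw":-1},
  {"dx":9.4,"dy":-12.8,"dz":0,"ax":0,"ay":0,"az":-0.245,"claw":-1},
])

```text
clock: 1.9
eef_pos: [622.8, 40.3, 283.0]
tool_rot: [-1.569, -0.008, -1.43]
force: [-0.1, -0.8, -0.4]
width: 85.1
```

Run:
```python
from h import *
snap('wrist','w1'); snap('top','t1')
s=read_state(); print(s['eef_pos'],s['tool_rot'])
```

```text
[619.61381113  48.41209251 282.53710548] [-1.57186815e+00 -7.99937821e-04 -1.42050731e+00]
```

View pics/w1.png

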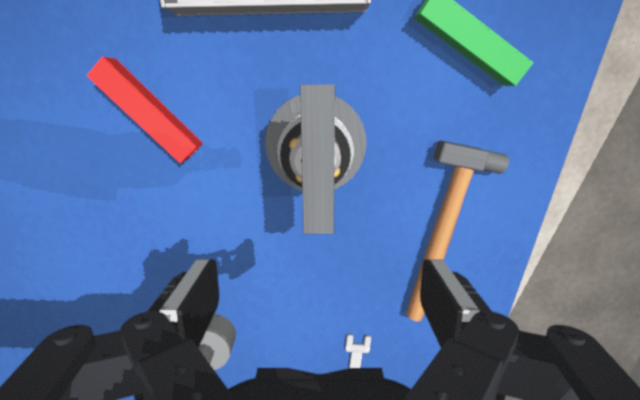

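Run:
```python
from h import *
up('w1',220,70,420,250,4,'w1c')
w=load('w1')
P=lambda u,v,z:atz(w,u,v,z).round(1)
print([P(*p,139) for p in((301,85),(335,85),(303,233),(334,233))])
print('foot',P(266,145,8),P(366,145,8),P(317,93,8), 'cam',ray(w,320,200))
```

```text
[array([597.2, 115.5, 139. ]), array([626.2, 119.6, 139. ]), array([616.3, -21.6, 139. ]), array([646.5, -17.3, 139. ])]
foot [555.6  35.7   8. ] [682.8  53.7   8. ] [611.6 108.2   8. ] cam (array([612.0111457 , 117.30303618, 453.43984903]), array([ 0.04845151, -0.31019267, -0.94947992]))
```

View pics/w1c.png

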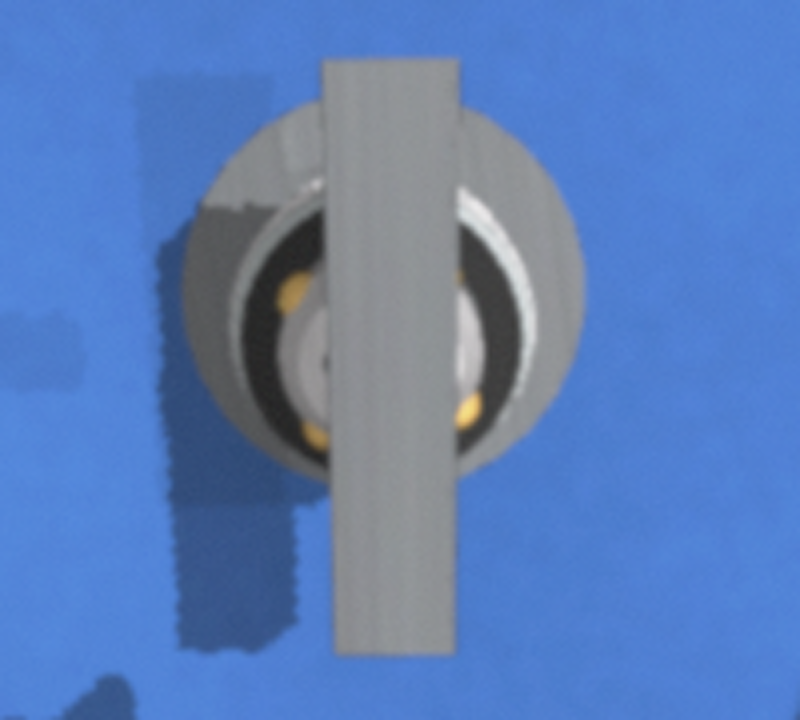

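The crop shows the plain dark-grey tube over the right-hand canister, with brass catches showing on both sides. Its centre is (621.5, 49) and its measured size of 138 x 30 mm agrees with the description. The canister axis is at (619, 45). Descending now.

Request:
servo_tool([
  {"dx":0.1,"dy":0,"dz":-3,"ax":0,"ay":0,"az":0,"claw":-1},
  {"dx":0.2,"dy":0.05,"dz":-6.5,"ax":0,"ay":0,"az":0,"claw":-1},
  {"dx":0.2,"dy":0.05,"dz":-10,"ax":0,"ay":0,"az":0,"claw":-1},
  {"dx":0.2,"dy":0.05,"dz":-13,"ax":0,"ay":0,"az":0,"claw":-1},
  {"dx":0.2,"dy":0.05,"dz":-15.5,"ax":0,"ay":0,"az":0,"claw":-1},
  {"dx":0.2,"dy":0.05,"dz":-16.5,"ax":0,"ay":0,"az":0,"claw":-1},
  {"dx":0.2,"dy":0.05,"dz":-17,"ax":0,"ay":0,"az":0,"claw":-1},
  {"dx":0.2,"dy":0.05,"dz":-17,"ax":0,"ay":0,"az":0,"claw":-1},
])

```text
clock: 2.67
eef_pos: [620.9, 52.3, 112.9]
tool_rot: [-1.572, 0.001, -1.415]
force: [0.8, -0.1, 0.4]
width: 85.3
```

Request:
servo_tool([
  {"dx":0,"dy":0,"dz":0,"ax":0,"ay":0,"az":0,"claw":-0.3},
  {"dx":0,"dy":0,"dz":0,"ax":0,"ay":0,"az":0,"claw":0},
  {"dx":0,"dy":0,"dz":0,"ax":0,"ay":0,"az":0,"claw":0.3},
  {"dx":0,"dy":0,"dz":0,"ax":0,"ay":0,"az":0,"claw":0.6},
  {"dx":0,"dy":0,"dz":0,"ax":0,"ay":0,"az":0,"claw":1},
  {"dx":0,"dy":0,"dz":0,"ax":0,"ay":0,"az":0,"claw":1},
  {"dx":0,"dy":0,"dz":0,"ax":0,"ay":0,"az":0,"claw":1},
  {"dx":0,"dy":0,"dz":0,"ax":0,"ay":0,"az":0,"claw":1},
])

```text
clock: 3.33
eef_pos: [621.4, 51.2, 113.3]
tool_rot: [-1.571, 0.0, -1.417]
force: [0.2, -0.3, -0.5]
width: 0.3
```

Run:
```python
from h import *
snap('wrist','w2'); snap('scene','s2'); up('s2',230,130,430,280,4,'s2c')
s=read_state(); print(s['eef_pos'],s['force'],s['width'])
```

```text
[621.34090396  51.15983897 113.1654896 ] [-0.64768987 -0.0107243  -0.06645997] -0.13893305855586247
```

View pics/w2.png

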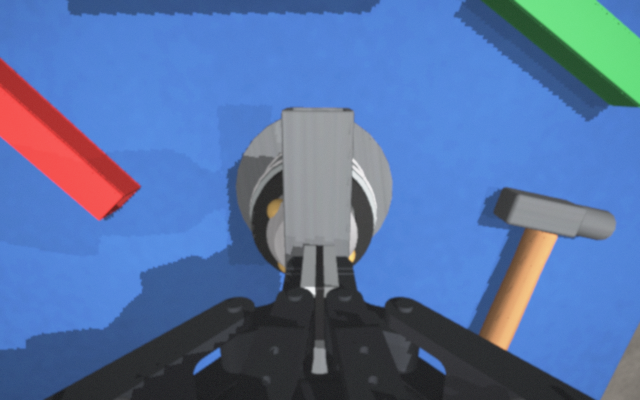

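View pics/s2c.png

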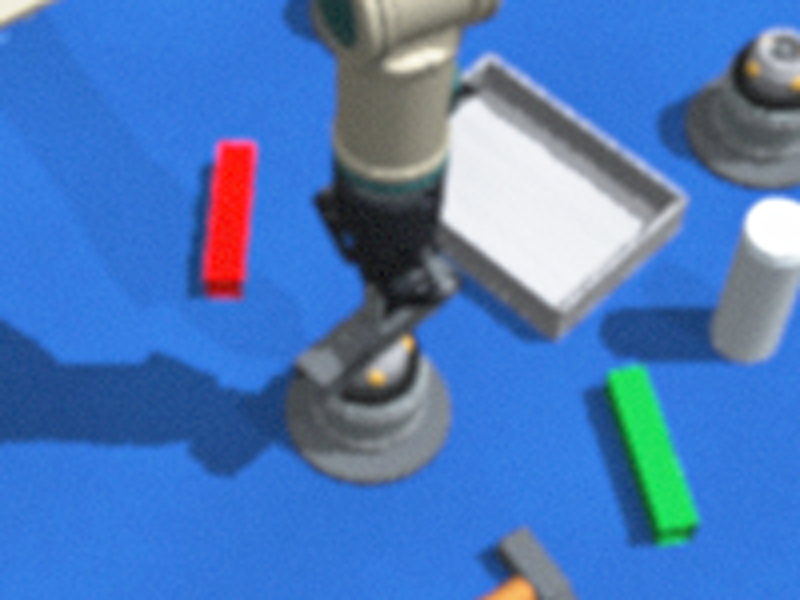

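Run:
```python
from h import *
w=load('w2'); s=read_state()
print('cam',ray(w,320,200)[0])
for z in (90,109,125,139): print(z,np.linalg.norm(atz(w,283,110,z)-atz(w,352,110,z)),np.linalg.norm(atz(w,286,240,z)-atz(w,353,240,z)),atz(w,317,110,z),atz(w,320,240,z))
print('tcp px',proj(w,s['eef_pos']), [proj(w,[621,y,139]) for y in(117,49,30)])
up('w2',220,90,420,290,4,'w2c')
```

```text
cam [610.104928   126.7120039  284.32407092]
90 37.467662484314246 40.79996059890807 [610.70883483 115.48748451  90.        ] [624.17230678  39.73299047  90.        ]
109 33.804268732646534 36.810752017003374 [610.64978795 116.58495981 109.        ] [622.79687143  48.23734738 109.        ]
125 30.71930557334726 33.45141847434697 [610.60006426 117.50914954 125.        ] [621.63861008  55.39891109 125.        ]
139 28.019962808960514 30.512001624522398 [610.55655604 118.31781555 139.        ] [620.6251314   61.66527934 139.        ]
tcp px [318.17378908 237.90432038] [array([341.77607469, 117.31468562]), array([316.60795371, 264.75047254]), array([310.650175  , 299.65136134])]
```

View pics/w2c.png

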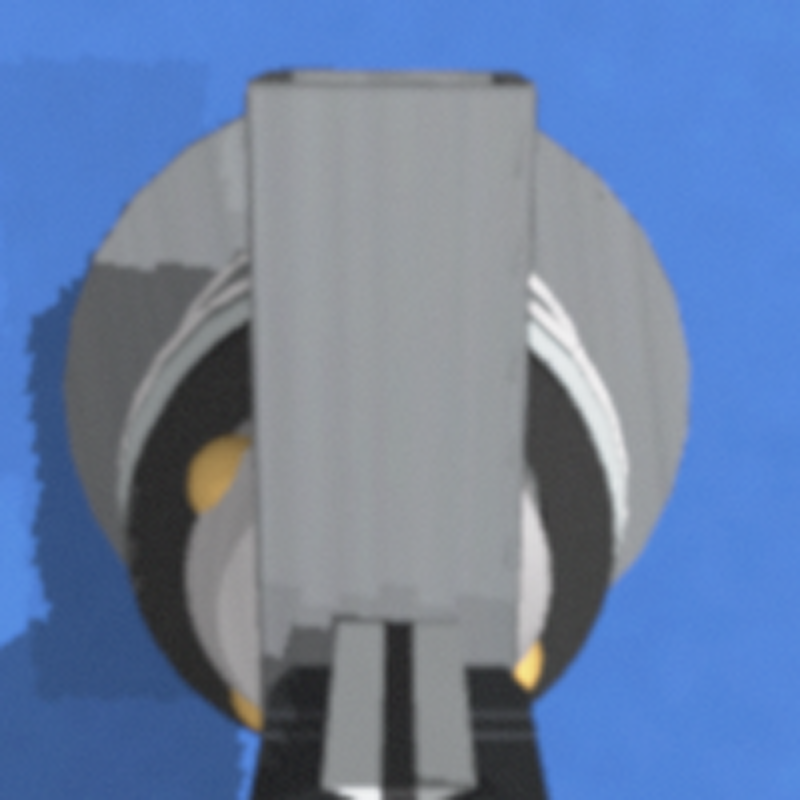

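Run:
```python
from h import *
w=load('w2'); s=load('s2'); st=read_state(); p=st['eef_pos']
print('qpos',st['qpos'])
print(proj(s,p),proj(s,p+[0,0,28]),proj(s,[621,-20,139]),proj(s,[609,118,139]))
print('front tip px',proj(w,p+[-1.6,11,0]),proj(w,p+[-1.6,11,26]))
up('s2',280,170,380,245,8,'s2d')
```

```text
qpos [-0.33606648  0.72083857  0.34843938  1.68688788 -0.32252621  0.79103208
  0.31507315]
[324.78978234 213.39388484] [325.07680033 208.11750407] [304.92834969 220.69218137] [340.64414277 194.64997129]
front tip px [318.35787529 218.4660587 ] [318.24601755 238.89087192]
```

View pics/s2d.png

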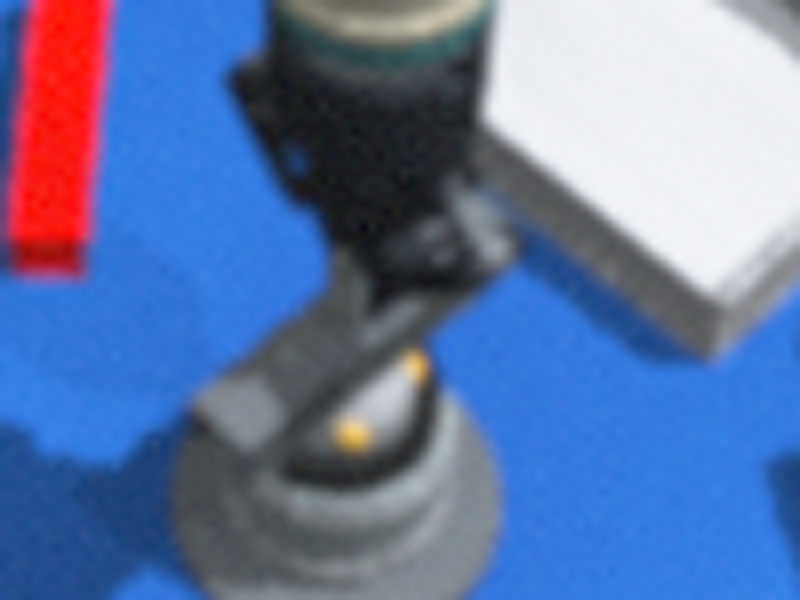

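Request:
servo_tool([
  {"dx":0,"dy":0,"dz":0.5,"ax":0,"ay":0,"az":0,"claw":1},
  {"dx":0,"dy":0,"dz":1,"ax":0,"ay":0,"az":0,"claw":1},
])

```text
clock: 3.6
eef_pos: [621.1, 51.1, 123.3]
tool_rot: [-1.572, -0.0, -1.417]
force: [0.5, 0.3, -0.2]
width: 0.2
```

Run:
```python
from h import *
snap('wrist','w3');up('w3',220,90,420,290,4,'w3c')
s=read_state(); print(s['eef_pos'],s['force'],s['width'])
```

```text
[622.1374899   51.11862883 124.67288747] [-0.16964351 -0.57742276  0.85634209] 0.09680268686634846
```

View pics/w3c.png

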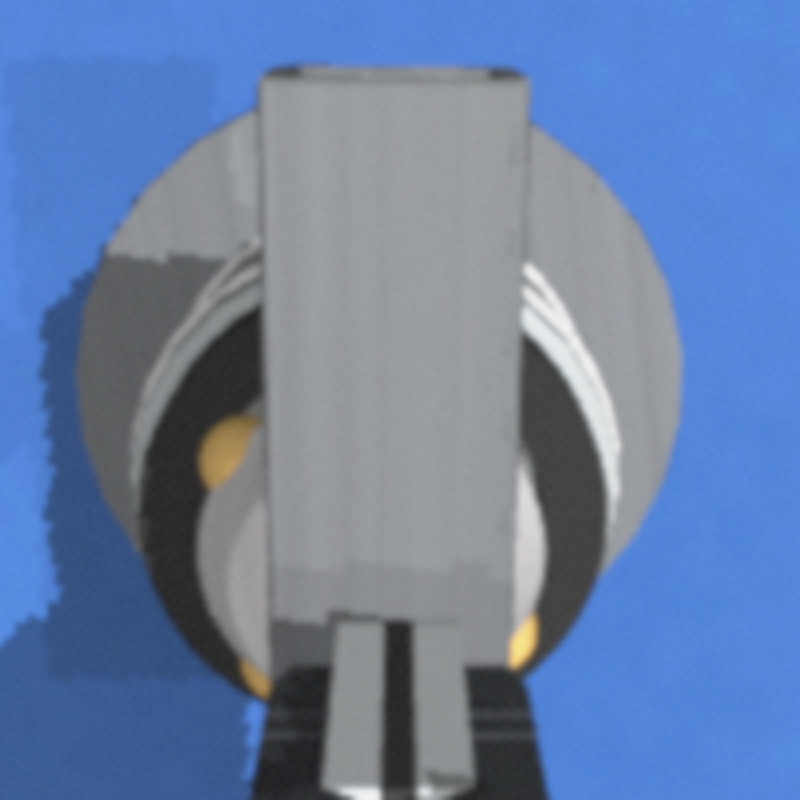

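The fingers closed on nothing. In both pictures the tips sit at the same camera pixel, about (320,245), just above the tube top. So the true fingertips are about 28 mm behind the reported TCP. I'll open, go lower and check the grip by the width.

Request:
servo_tool([
  {"dx":0,"dy":0,"dz":1,"ax":0,"ay":0,"az":0,"claw":-1},
  {"dx":0,"dy":0,"dz":1,"ax":0,"ay":0,"az":0,"claw":-1},
  {"dx":0,"dy":0,"dz":1,"ax":0,"ay":0,"az":0,"claw":-1},
  {"dx":0,"dy":0,"dz":1,"ax":0,"ay":0,"az":0,"claw":-1},
  {"dx":0,"dy":0,"dz":1,"ax":0,"ay":0,"az":0,"claw":-1},
  {"dx":0,"dy":0,"dz":1,"ax":0,"ay":0,"az":0,"claw":-1},
])

```text
clock: 4.15
eef_pos: [621.1, 51.2, 132.9]
tool_rot: [-1.571, 0.0, -1.417]
force: [-0.2, -0.6, 0.5]
width: 72.0
```

Run:
```python
from h import *
snap('scene','s4');up('s4',250,140,400,250,5,'s4c')
s=read_state(); print(s['eef_pos'],s['force'],s['width'])
```

```text
[621.17973548  51.1799863  132.959696  ] [ 0.22335247  0.11768373 -0.32803906] 79.39554112200264
```

View pics/s4c.png

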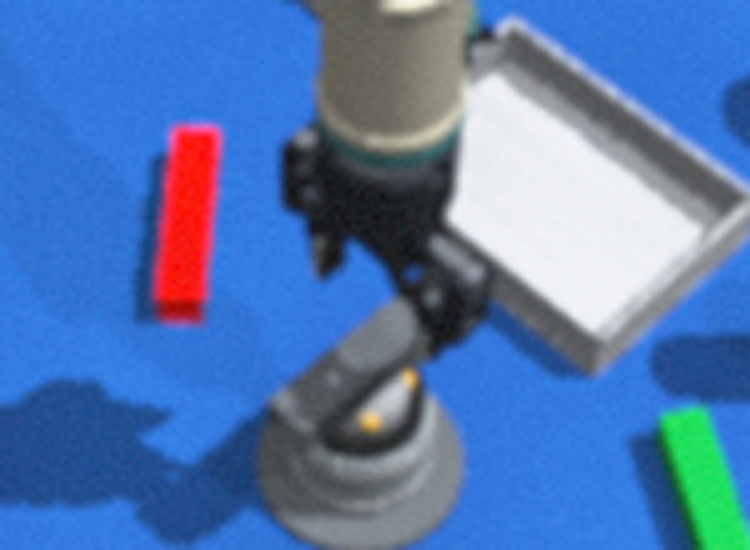

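Run:
```python
from h import *
s=load('s4')
for z in(133,150,160,175): print(z,[(proj(s,[621.2+r*.988+dy*-.15,51.2+r*.153+dy,z])-[250,140])*5 for r in(42,50,-42,-50) for dy in (0,)])
```

```text
133 [array([427.37162657, 391.79751274]), array([437.51900002, 400.22861265]), array([323.63040881, 305.60254062]), array([314.00991679, 297.60920818])]
150 [array([428.82448362, 375.75628489]), array([439.08306722, 384.23878343]), array([323.97563834, 289.06008862]), array([314.25513595, 281.02251243])]
160 [array([429.69357521, 366.16050522]), array([440.01872141, 374.67336921]), array([324.18206881, 279.16850662]), array([314.40175955, 271.10484913])]
175 [array([431.01784385, 351.53904264]), array([441.44446771, 360.09762729]), array([324.49649404, 264.10211164]), array([314.62508181, 255.99926661])]
```

Both open fingertips measure about 32–40 mm above the reported TCP in the scene view, which confirms the offset.

Request:
servo_tool([
  {"dx":0,"dy":-0.1,"dz":-1,"ax":0,"ay":0,"az":-0.01,"claw":-1},
  {"dx":0,"dy":-0.2,"dz":-2.5,"ax":0,"ay":0,"az":-0.01,"claw":-1},
  {"dx":0,"dy":-0.2,"dz":-4,"ax":0,"ay":0,"az":-0.01,"claw":-1},
  {"dx":0,"dy":-0.2,"dz":-4.9,"ax":0,"ay":0,"az":-0.01,"claw":-1},
  {"dx":0,"dy":-0.2,"dz":-4.9,"ax":0,"ay":0,"az":-0.01,"claw":-0.3},
  {"dx":0,"dy":-0.2,"dz":-4.9,"ax":0,"ay":0,"az":-0.01,"claw":0},
  {"dx":0,"dy":-0.2,"dz":-4.9,"ax":0,"ay":0,"az":-0.01,"claw":0.2},
  {"dx":0,"dy":-0.2,"dz":-4.9,"ax":0,"ay":0,"az":-0.01,"claw":0.2},
])

```text
clock: 4.87
eef_pos: [622.1, 49.1, 85.0]
tool_rot: [-1.569, -0.0, -1.427]
force: [0.6, 0.1, 0.2]
width: 38.8
```

Request:
servo_tool([
  {"dx":0,"dy":0,"dz":0,"ax":0,"ay":0,"az":0,"claw":0.4},
  {"dx":0,"dy":0,"dz":0,"ax":0,"ay":0,"az":0,"claw":0.7},
  {"dx":0,"dy":0,"dz":0,"ax":0,"ay":0,"az":0,"claw":1},
  {"dx":0,"dy":0,"dz":0,"ax":0,"ay":0,"az":0,"claw":1},
  {"dx":0,"dy":0,"dz":0,"ax":0,"ay":0,"az":0,"claw":1},
])

```text
clock: 5.28
eef_pos: [622.0, 49.2, 85.2]
tool_rot: [-1.569, 0.0, -1.427]
force: [-0.1, -0.4, 5.1]
width: 29.3
```

Run:
```python
from h import *
snap('wrist','w5')
s=read_state(); print(s['eef_pos'],s['force'],s['width'])
```

```text
[622.07283536  49.22072394  85.20001491] [-1.47539961  0.47957254  5.9386848 ] 28.993842431441614
```

View pics/w5.png

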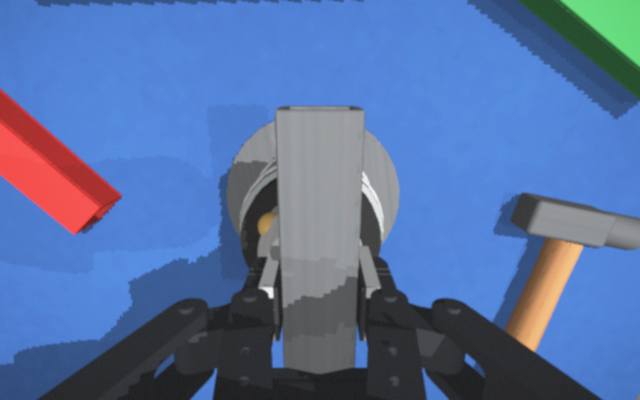

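Gripped at 29 mm. Lifting, and checking.

Request:
servo_tool([
  {"dx":0,"dy":0,"dz":1,"ax":0,"ay":0,"az":0,"claw":1},
  {"dx":0,"dy":0,"dz":3,"ax":0,"ay":0,"az":0,"claw":1},
  {"dx":0,"dy":0,"dz":5,"ax":0,"ay":0,"az":0,"claw":1},
  {"dx":0,"dy":0,"dz":7,"ax":0,"ay":0,"az":0,"claw":1},
  {"dx":0,"dy":0,"dz":9,"ax":0,"ay":0,"az":0,"claw":1},
  {"dx":0,"dy":0,"dz":10,"ax":0,"ay":0,"az":0,"claw":1},
  {"dx":-0.5,"dy":1.5,"dz":10,"ax":0,"ay":0,"az":0.08,"claw":1},
  {"dx":-1,"dy":3,"dz":10,"ax":0,"ay":0,"az":0.19,"claw":1},
])

```text
clock: 6.0
eef_pos: [611.4, 78.0, 184.7]
tool_rot: [-1.57, -0.001, -1.235]
force: [-0.5, -0.4, -4.3]
width: 29.1
```

Run:
```python
from h import *
snap('top','t6');up('t6',210,80,450,260,3.3,'t6c'); snap('wrist','w6')
s=read_state(); print(s['eef_pos'],s['tool_rot'],s['force'],s['width'],s['qpos'])
```

```text
[609.59985637  83.40791041 183.53632752] [-1.57234797  0.00408832 -1.23063329] [-0.21035028  0.53551391 -3.50821686] 29.2468584692614 [-0.38297243  0.62084771  0.33384754  1.64511601 -0.24662294  0.91961299
  0.3840584 ]
```

View pics/t6c.png

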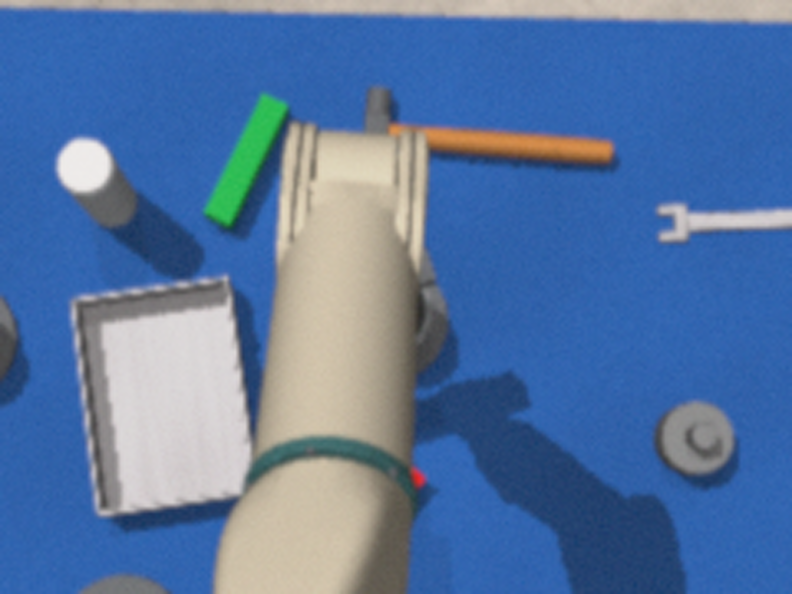

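View pics/w6.png

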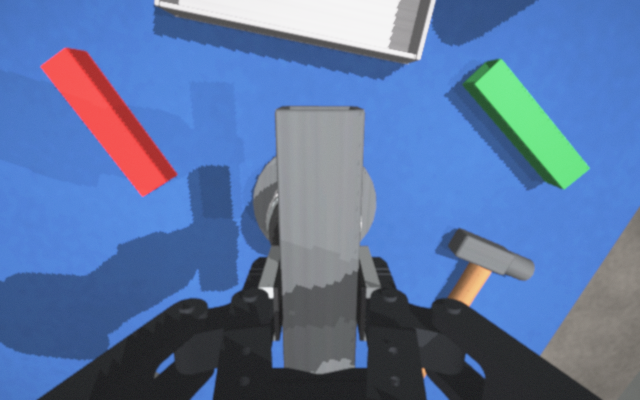

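Request:
servo_tool([
  {"dx":-0.6,"dy":1.5,"dz":0,"ax":0,"ay":0,"az":0.11,"claw":1},
  {"dx":-1.2,"dy":3,"dz":0,"ax":0,"ay":0,"az":0.22,"claw":1},
  {"dx":-1.9,"dy":4.5,"dz":0,"ax":0,"ay":0,"az":0.33,"claw":1},
  {"dx":-2.5,"dy":6,"dz":0,"ax":0,"ay":0,"az":0.44,"claw":1},
  {"dx":-3.2,"dy":7.5,"dz":0,"ax":0,"ay":0,"az":0.55,"claw":1},
  {"dx":-3.8,"dy":9,"dz":0,"ax":0,"ay":0,"az":0.66,"claw":1},
  {"dx":-4.4,"dy":10.5,"dz":0,"ax":0,"ay":0,"az":0.77,"claw":1},
  {"dx":-5,"dy":12,"dz":0,"ax":0,"ay":0,"az":0.88,"claw":1},
])

```text
clock: 6.77
eef_pos: [560.7, 198.9, 183.5]
tool_rot: [-1.572, 0.001, -0.354]
force: [0.5, -0.0, -3.9]
width: 29.0
```

Request:
servo_tool([
  {"dx":-0.6,"dy":1.5,"dz":0,"ax":0,"ay":0,"az":0.11,"claw":1},
  {"dx":-1.2,"dy":3,"dz":0,"ax":0,"ay":0,"az":0.22,"claw":1},
  {"dx":-1.9,"dy":4.5,"dz":0,"ax":0,"ay":0,"az":0.33,"claw":1},
  {"dx":-2.4,"dy":5.5,"dz":0,"ax":0,"ay":0,"az":0.42,"claw":1},
  {"dx":-2.8,"dy":6.6,"dz":0,"ax":0,"ay":0,"az":0.5,"claw":1},
  {"dx":-2.8,"dy":6.6,"dz":0,"ax":0,"ay":0,"az":0.5,"claw":1},
])

```text
clock: 7.27
eef_pos: [531.7, 267.6, 183.5]
tool_rot: [-1.569, 0.002, 0.147]
force: [0.1, 0.4, -5.0]
width: 29.1
```

Run:
```python
from h import *
w=snap('wrist','w7')
s=read_state(); print(s['eef_pos'],s['tool_rot'],s['force'],s['width'],s['qpos'])
for p in [(626,359,45),(650,203,45),(438,170,45),(412,324,45)]: print(proj(w,p))
```

```text
[532.60341581 265.77962046 183.5780277 ] [-1.57059161e+00  1.47856605e-03  1.42440197e-01] [-0.02579242  0.05356351 -4.14537374] 29.02395872705281 [-0.48083781  0.57066738 -0.04505249  1.69592153  0.03069498  0.87699703
  1.17481447]
[394.74807964 278.43886805]
[237.918892  279.3590946]
[217.96656579  48.79085717]
[407.85176076  44.71838056]
```

View pics/w7.png

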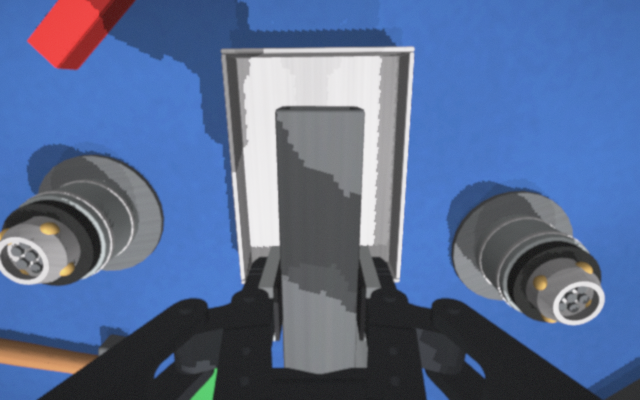

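Request:
servo_tool([
  {"dx":0,"dy":0,"dz":-3,"ax":0,"ay":0,"az":0,"claw":1},
  {"dx":0,"dy":0,"dz":-6.5,"ax":0,"ay":0,"az":0,"claw":1},
  {"dx":0,"dy":0,"dz":-10,"ax":0,"ay":0,"az":0,"claw":1},
  {"dx":0,"dy":0,"dz":-13,"ax":0,"ay":0,"az":0,"claw":1},
  {"dx":0,"dy":0,"dz":-16,"ax":0,"ay":0,"az":0,"claw":1},
  {"dx":0,"dy":0,"dz":-18,"ax":0,"ay":0,"az":0,"claw":1},
  {"dx":0,"dy":0,"dz":-19.3,"ax":0,"ay":0,"az":0,"claw":1},
  {"dx":0,"dy":0,"dz":-20,"ax":0,"ay":0,"az":0,"claw":1},
])

```text
clock: 7.98
eef_pos: [533.0, 263.1, -17.8]
tool_rot: [-1.573, 0.002, 0.14]
force: [0.0, 0.1, -3.4]
width: 29.3
```

Request:
servo_tool([
  {"dx":0,"dy":0,"dz":0,"ax":0,"ay":0,"az":0,"claw":1},
  {"dx":0,"dy":0,"dz":0,"ax":0,"ay":0,"az":0,"claw":1},
])

```text
clock: 8.15
eef_pos: [534.3, 265.0, -15.2]
tool_rot: [-1.571, -0.001, 0.142]
force: [-0.5, 0.3, -2.6]
width: 28.8
```

Force still carries some of the weight (about 3 N). I'll nudge down 2 mm, then release to about 55 mm.

Request:
servo_tool([
  {"dx":0,"dy":0,"dz":-0.2,"ax":0,"ay":0,"az":0,"claw":1},
  {"dx":0,"dy":0,"dz":-0.2,"ax":0,"ay":0,"az":0,"claw":0.2},
  {"dx":0,"dy":0,"dz":-0.2,"ax":0,"ay":0,"az":0,"claw":-0.4},
  {"dx":0,"dy":0,"dz":-0.2,"ax":0,"ay":0,"az":0,"claw":-0.4},
  {"dx":0,"dy":0,"dz":-0.2,"ax":0,"ay":0,"az":0,"claw":-0.4},
  {"dx":0,"dy":0,"dz":-0.2,"ax":0,"ay":0,"az":0,"claw":-0.4},
])

```text
clock: 8.65
eef_pos: [533.8, 265.4, -17.2]
tool_rot: [-1.57, -0.001, 0.143]
force: [0.3, 0.4, -0.4]
width: 59.9
```

Run:
```python
from h import *
w=snap('wrist','w8')
s=read_state(); print(s['eef_pos'],s['force'],s['width'])
```

```text
[533.64496845 265.3534923  -17.3882992 ] [-0.36515939 -0.09188544  0.69481719] 59.49828233038571
```

View pics/w8.png

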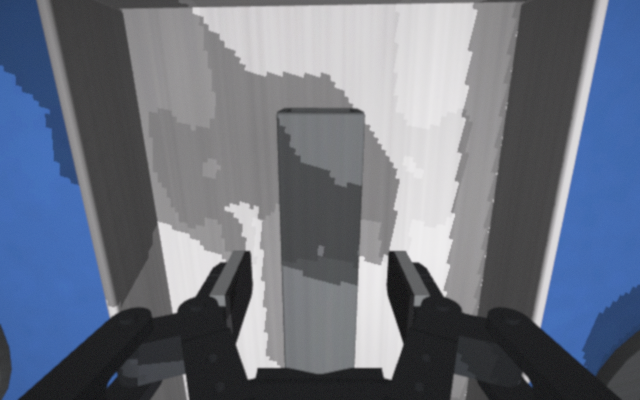

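The offcut lies on the tray floor, released. Retreating and going to the lid.

Request:
servo_tool([
  {"dx":0,"dy":0,"dz":2,"ax":0,"ay":0,"az":0,"claw":-0.4},
  {"dx":0,"dy":0,"dz":5,"ax":0,"ay":0,"az":0,"claw":-0.4},
  {"dx":0,"dy":0,"dz":8,"ax":0,"ay":0,"az":0,"claw":-1},
  {"dx":0,"dy":0,"dz":11.5,"ax":0,"ay":0,"az":0,"claw":-1},
  {"dx":0,"dy":0,"dz":15,"ax":0,"ay":0,"az":0,"claw":-1},
  {"dx":0,"dy":-1.5,"dz":18,"ax":0,"ay":0,"az":-0.06,"claw":-1},
  {"dx":0,"dy":-4,"dz":20,"ax":0,"ay":0,"az":-0.15,"claw":-1},
  {"dx":-0.2,"dy":-7.5,"dz":20,"ax":0,"ay":0,"az":-0.27,"claw":-1},
])

```text
clock: 9.37
eef_pos: [534.5, 193.9, 187.2]
tool_rot: [-1.563, -0.009, -0.127]
force: [1.2, 0.0, -0.6]
width: 85.3
```

Request:
servo_tool([
  {"dx":-0.3,"dy":-3.5,"dz":0,"ax":0,"ay":0,"az":-0.115,"claw":-1},
  {"dx":-0.5,"dy":-7,"dz":0,"ax":0,"ay":0,"az":-0.23,"claw":-1},
  {"dx":-0.8,"dy":-10.5,"dz":0,"ax":0,"ay":0,"az":-0.345,"claw":-1},
  {"dx":-1,"dy":-14,"dz":0,"ax":0,"ay":0,"az":-0.46,"claw":-1},
  {"dx":-1.3,"dy":-17.5,"dz":0,"ax":0,"ay":0,"az":-0.575,"claw":-1},
  {"dx":-1.5,"dy":-21,"dz":0,"ax":0,"ay":0,"az":-0.69,"claw":-1},
  {"dx":-1.8,"dy":-24.5,"dz":0,"ax":0,"ay":0,"az":-0.805,"claw":-1},
  {"dx":-2.1,"dy":-28,"dz":0,"ax":0,"ay":0,"az":-0.92,"claw":-1},
])

```text
clock: 10.03
eef_pos: [510.0, -91.3, 182.5]
tool_rot: [-1.57, -0.0, -1.052]
force: [1.3, -0.8, -0.3]
width: 85.2
```

Request:
servo_tool([
  {"dx":-0.3,"dy":-3.5,"dz":0,"ax":0,"ay":0,"az":-0.115,"claw":-1},
  {"dx":-0.5,"dy":-7,"dz":0,"ax":0,"ay":0,"az":-0.23,"claw":-1},
  {"dx":-0.7,"dy":-10.5,"dz":0,"ax":0,"ay":0,"az":-0.345,"claw":-1},
  {"dx":-1,"dy":-13.5,"dz":0,"ax":0,"ay":0,"az":-0.46,"claw":-1},
  {"dx":-1.2,"dy":-16,"dz":0,"ax":0,"ay":0,"az":-0.53,"claw":-1},
  {"dx":-1.2,"dy":-17.8,"dz":0,"ax":0,"ay":0,"az":-0.55,"claw":-1},
  {"dx":-1.2,"dy":-17.8,"dz":0,"ax":0,"ay":0,"az":-0.55,"claw":-1},
])

```text
clock: 10.62
eef_pos: [497.3, -273.2, 182.6]
tool_rot: [-1.57, -0.004, -1.604]
force: [1.0, -0.8, 1.1]
width: 85.6
```

Run:
```python
from h import *
w=snap('wrist','w9')
s=read_state(); print(s['eef_pos'],s['tool_rot'],s['force'],s['width'],s['qpos'])
up('w9',230,60,430,220,4,'w9c')
snap('top','t9')
print(proj(w,(498,-268,68)))
```

```text
[ 497.66999512 -270.11903262  182.27891004] [-1.57080672e+00 -1.24088201e-03 -1.60038067e+00] [ 1.29996906  0.56894692 -0.20949008] 85.03805311724192 [ 0.16247583  0.56767847  0.44065865  1.78852404 -0.30784091  0.8532068
  0.71730683]
[319.19756794 176.21545864]
```

View pics/w9.png

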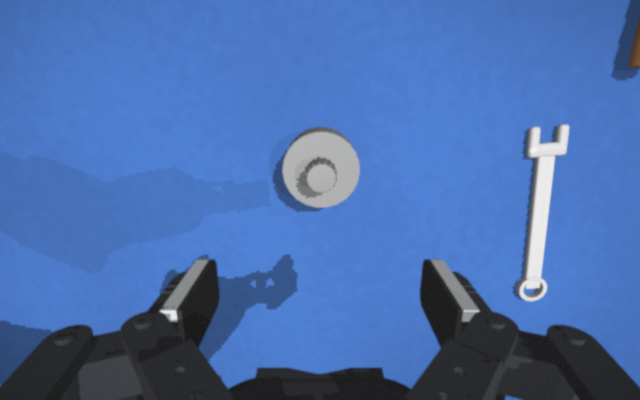

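View pics/t9.png

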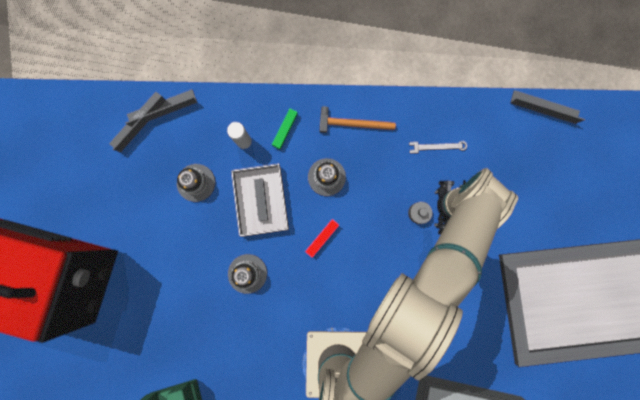

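The lid's knob is at about (321,178) in the wrist view, with the cap spanning columns 283–360. In the top view the offcut is in the tray at (262,200), and the canister mouth is free at (327,173).

Run:
```python
from h import *
up('t9',285,140,369,210,9,'t9c'); up('w9',270,115,370,215,6,'w9c')
w=load('w9')
print(atz(w,320.5,178,68), atz(w,283,170,40),atz(w,360,170,40), atz(w,321,133,40),atz(w,321,208,40))
```

```text
[ 499.05057904 -269.58985133   68.        ] [ 464.61125745 -268.05903196   40.        ] [ 535.60875554 -270.39570967   40.        ] [ 500.69965936 -235.39601149   40.        ] [ 498.48934296 -306.33880748   40.        ]
```

View pics/t9c.png

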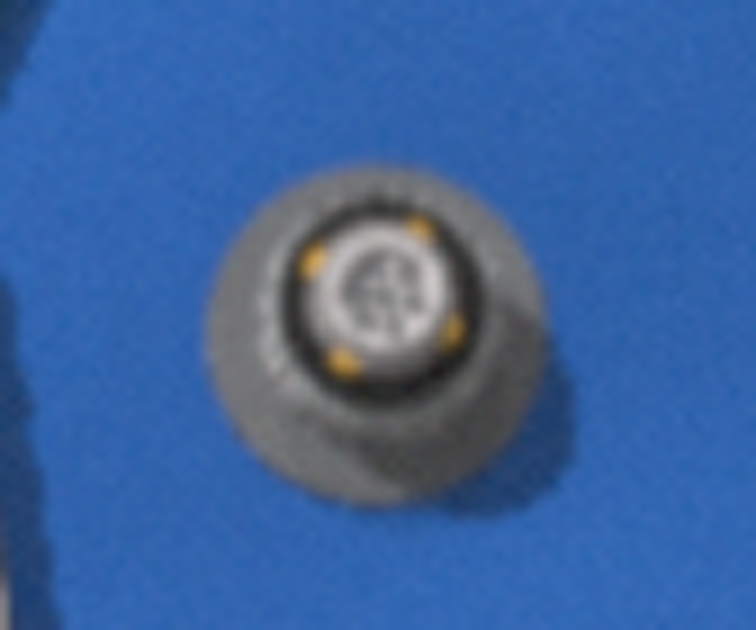

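View pics/w9c.png

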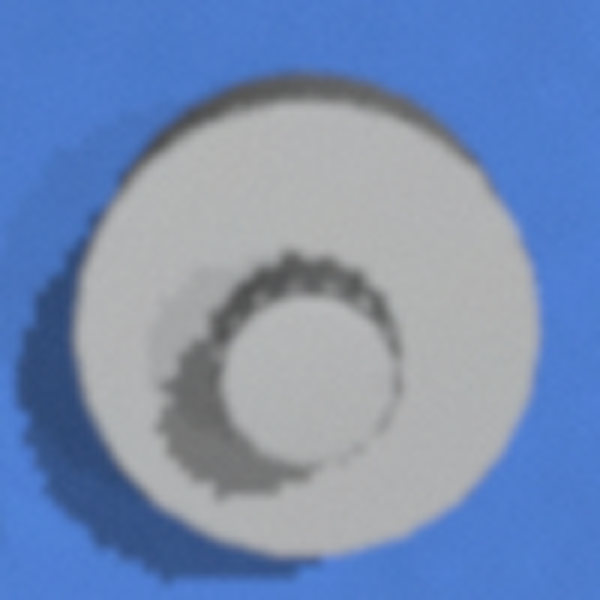

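Run:
```python
from h import *
w=load('w9');t=load('t9')
print('lid',atz(w,321.8,178.3,68), atz(w,321.25,169.7,40), 'by top: cap',atz(t,421,213.3,40))
print('can',atz(t,327.8,172.2,109),atz(t,326.9,177.3,6))
up('t9',395,190,450,235,12,'t9l')
```

```text
lid [ 500.14197449 -269.88773499   68.        ] [ 499.88534521 -268.93655822   40.        ] by top: cap [ 494.39712038 -269.59990139   40.        ]
can [615.96902967  43.38883006 109.        ] [614.88887519  43.43069971   6.        ]
```

View pics/t9l.png

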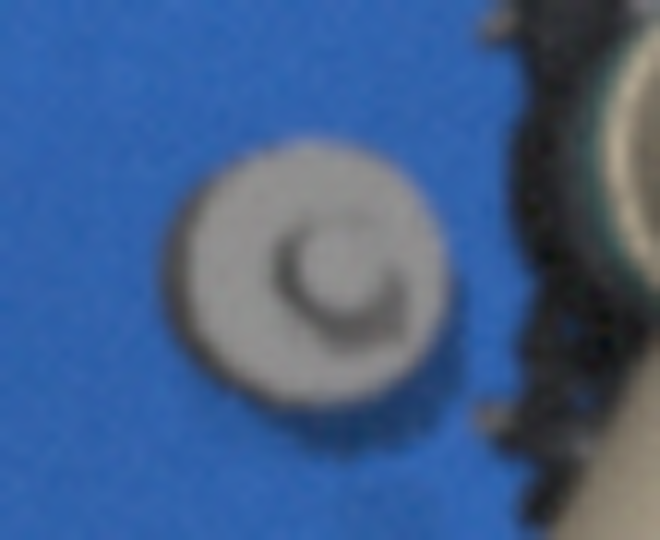

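Run:
```python
from h import *
from scipy.optimize import minimize
w=load('w1'); a=np.linspace(0,2*np.pi,72)
def circ(c,r,z): return np.array([proj(w,[c[0]+r*np.cos(x),c[1]+r*np.sin(x),z]) for x in a])
for c in((619,45),(620,44.5)):
    i=cv2.resize(cv2.imread('pics/w1.png')[70:250,220:420],None,fx=4,fy=4,interpolation=cv2.INTER_CUBIC)
    for r,z,col in((65,8,(0,0,255)),(38.5,82,(0,255,0)),(26.5,97,(255,0,255)),(20.5,109,(0,255,255))):
        p=(circ(c,r,z)-[219.5,69.5])*4
        cv2.polylines(i,[p.astype(np.int32)],True,col,1)
    cv2.imwrite(f'pics/ov{c[0]}.png',i)
```

```text
(no output)
```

View pics/ov619.png

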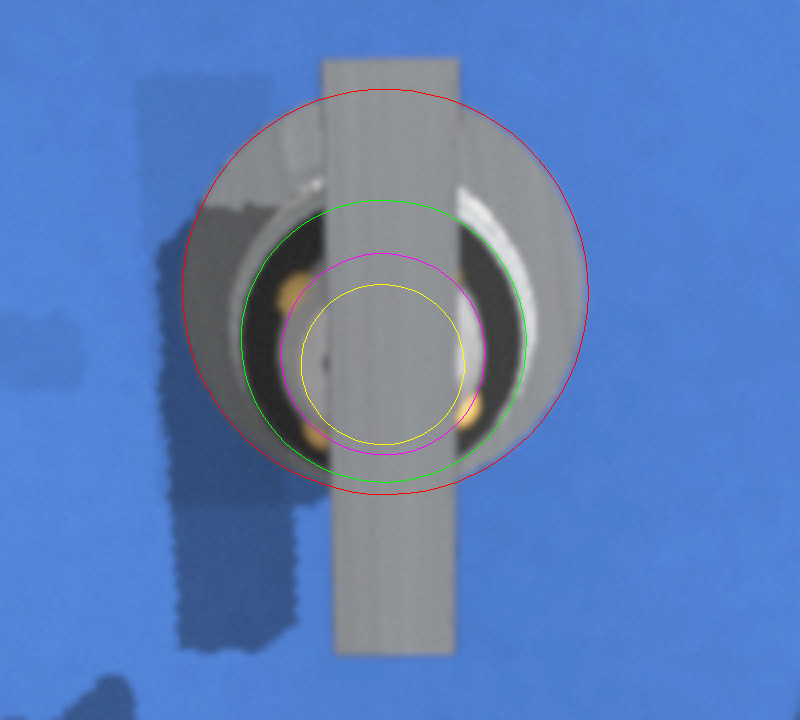

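Request:
servo_tool([
  {"dx":0.1,"dy":0,"dz":-3,"ax":0,"ay":0,"az":0,"claw":-1},
  {"dx":0.25,"dy":0.05,"dz":-6.5,"ax":0,"ay":0,"az":0,"claw":-1},
  {"dx":0.25,"dy":0.05,"dz":-10,"ax":0,"ay":0,"az":0,"claw":-1},
  {"dx":0.25,"dy":0.05,"dz":-13,"ax":0,"ay":0,"az":0,"claw":-0.6},
  {"dx":0.25,"dy":0.05,"dz":-15,"ax":0,"ay":0,"az":0,"claw":-0.4},
  {"dx":0.25,"dy":0.05,"dz":-16,"ax":0,"ay":0,"az":0,"claw":-0.2},
  {"dx":0.25,"dy":0.05,"dz":-16.3,"ax":0,"ay":0,"az":0,"claw":-0.1},
  {"dx":0.25,"dy":0.05,"dz":-16.3,"ax":0,"ay":0,"az":0,"claw":0},
])

```text
clock: 11.38
eef_pos: [501.2, -266.4, 19.2]
tool_rot: [-1.571, 0.001, -1.596]
force: [0.1, -0.2, 0.3]
width: 42.8
```

Run:
```python
from h import *
w=snap('wrist','w10')
s=read_state(); print(s['eef_pos'],s['tool_rot'],s['force'],s['width'])
snap('scene','s10'); up('s10',170,190,270,290,6,'s10c')
```

```text
[ 501.67158649 -267.0218195    20.02937674] [-1.56961853e+00 -1.51682206e-04 -1.59586165e+00] [ 0.2874599  -0.01441252  0.41913441] 42.77284968749702
```

View pics/w10.png

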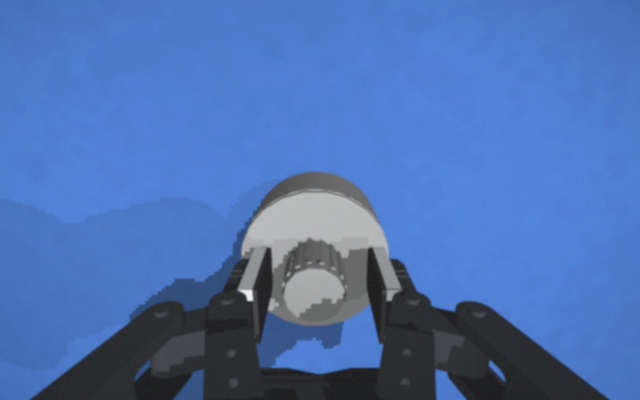

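View pics/s10c.png

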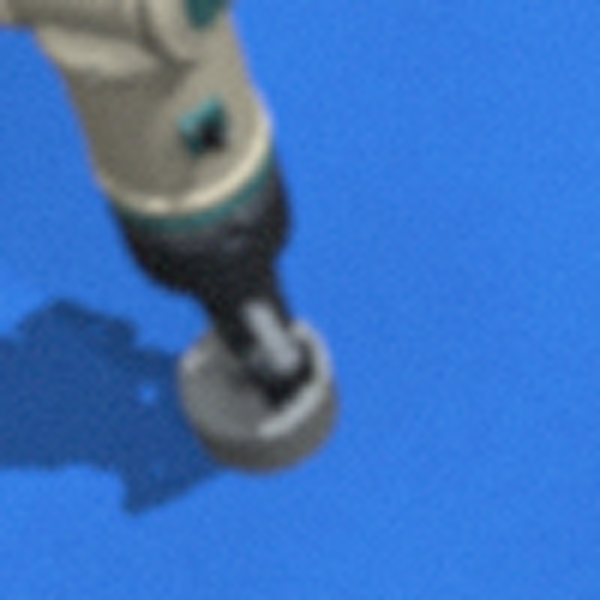

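Request:
servo_tool([
  {"dx":-0.1,"dy":-0.15,"dz":-0.15,"ax":0,"ay":0,"az":0,"claw":0},
  {"dx":-0.15,"dy":-0.25,"dz":-0.3,"ax":0,"ay":0,"az":0,"claw":0},
  {"dx":-0.15,"dy":-0.25,"dz":-0.3,"ax":0,"ay":0,"az":0,"claw":0.2},
  {"dx":-0.15,"dy":-0.25,"dz":-0.3,"ax":0,"ay":0,"az":0,"claw":0.5},
  {"dx":-0.15,"dy":-0.25,"dz":-0.3,"ax":0,"ay":0,"az":0,"claw":1},
  {"dx":-0.15,"dy":-0.25,"dz":-0.3,"ax":0,"ay":0,"az":0,"claw":1},
  {"dx":-0.15,"dy":-0.25,"dz":-0.3,"ax":0,"ay":0,"az":0,"claw":1},
])

```text
clock: 12.07
eef_pos: [499.5, -270.1, 16.9]
tool_rot: [-1.57, -0.0, -1.597]
force: [-2.9, 0.5, 5.9]
width: 24.0
```

Run:
```python
from h import *
w=snap('wrist','w11')
s=read_state(); print(s['eef_pos'],s['tool_rot'],s['force'],s['width'])
up('w11',220,150,420,350,4,'w11c')
```

```text
[ 499.47070934 -270.13847519   16.85699252] [-1.57018341e+00 -2.83675124e-04 -1.59711417e+00] [-1.30208138 -0.45650882  5.93627414] 24.193602504058457
```

View pics/w11c.png

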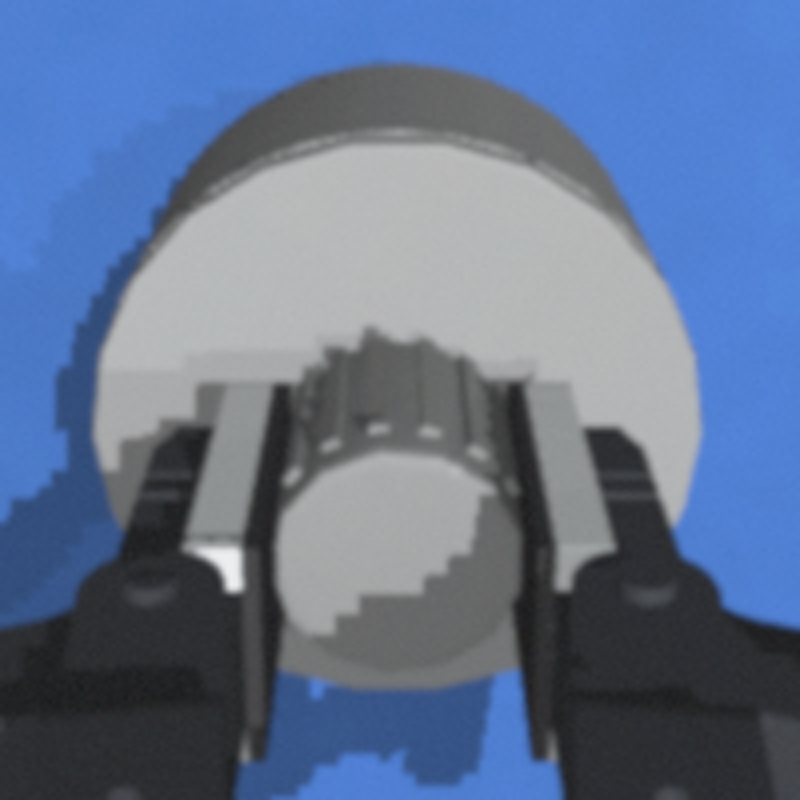

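Request:
servo_tool([
  {"dx":0,"dy":0,"dz":1,"ax":0,"ay":0,"az":0,"claw":1},
  {"dx":0,"dy":0,"dz":3,"ax":0,"ay":0,"az":0,"claw":1},
  {"dx":0,"dy":0,"dz":6,"ax":0,"ay":0,"az":0,"claw":1},
  {"dx":0,"dy":0,"dz":9.5,"ax":0,"ay":0,"az":0,"claw":1},
  {"dx":0,"dy":0,"dz":13,"ax":0,"ay":0,"az":0,"claw":1},
  {"dx":0,"dy":0,"dz":15,"ax":0,"ay":0,"az":0,"claw":1},
  {"dx":0,"dy":0,"dz":16,"ax":0,"ay":0,"az":0,"claw":1},
  {"dx":0,"dy":0,"dz":16,"ax":0,"ay":0,"az":0,"claw":1},
])

```text
clock: 12.78
eef_pos: [500.7, -270.4, 178.6]
tool_rot: [-1.567, -0.002, -1.597]
force: [0.3, -0.0, -1.1]
width: 24.0
```

Run:
```python
from h import *
w=snap('wrist','w12')
s=read_state(); print(s['eef_pos'],s['tool_rot'],s['force'],s['width'])
up('w12',220,150,420,350,4,'w12c'); snap('scene','s12'); up('s12',160,160,280,280,5,'s12c')
```

```text
[ 499.66331876 -269.61580822  176.68573149] [-1.56954576e+00 -1.11542363e-04 -1.59641664e+00] [-0.1722567   0.09176986 -0.50162537] 23.6684873231346
```

View pics/w12c.png

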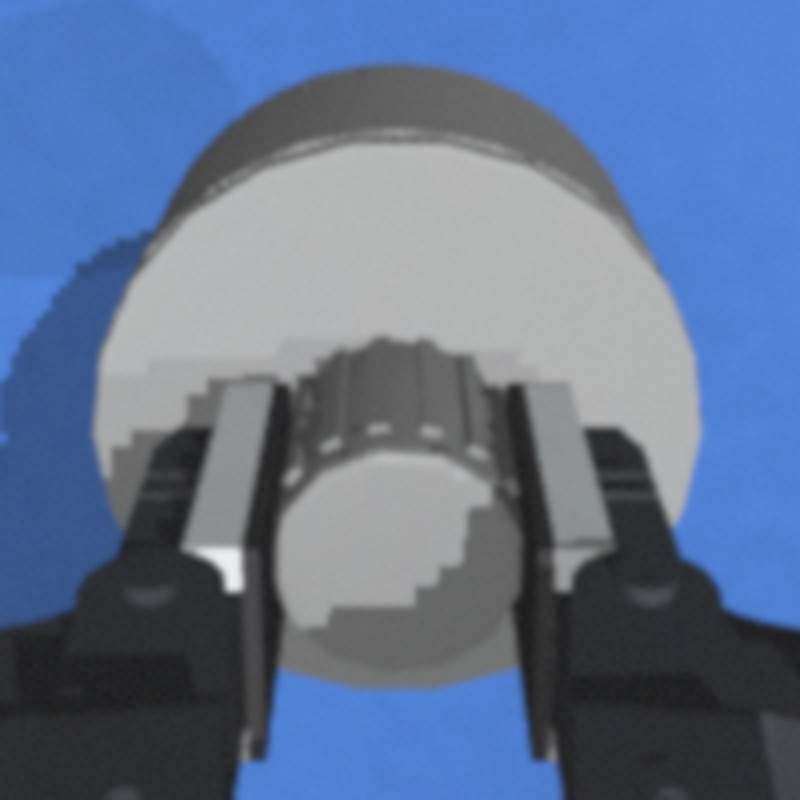

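View pics/s12c.png

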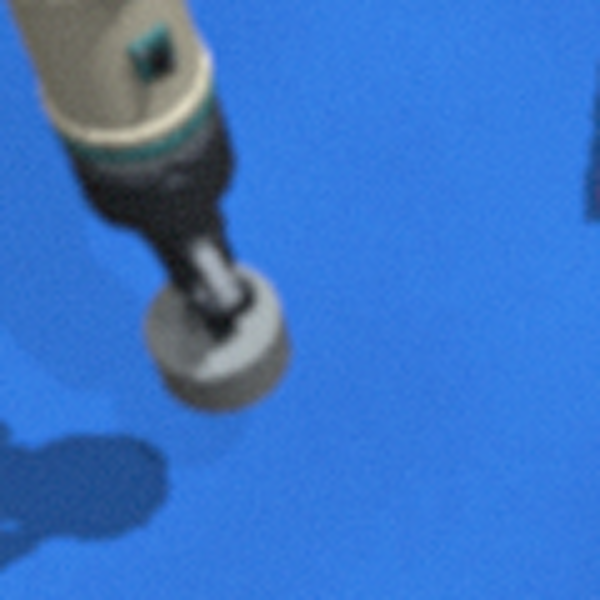

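Run:
```python
from h import *
w=load('w11'); a=np.linspace(0,2*np.pi,72)
P=np.array([499.47,-270.14])
print('knob',atz(w,220+399/4,150+560/4,68),'cap sides',atz(w,220+95/4,150+430/4,40),atz(w,220+700/4,150+430/4,40),'cap front',atz(w,220+400/4,150+142/4,40))
```

```text
knob [ 500.11554674 -269.50970994   68.        ] cap sides [ 464.38541164 -268.77198212   40.        ] [ 535.62482461 -270.67047163   40.        ] cap front [ 501.19169544 -234.56117574   40.        ]
```

Request:
servo_tool([
  {"dx":0.7,"dy":2,"dz":0,"ax":0,"ay":0,"az":0,"claw":1},
  {"dx":2,"dy":5.3,"dz":0,"ax":0,"ay":0,"az":0,"claw":1},
  {"dx":3.4,"dy":9,"dz":0,"ax":0,"ay":0,"az":0,"claw":1},
  {"dx":4.8,"dy":12.7,"dz":0,"ax":0,"ay":0,"az":0,"claw":1},
  {"dx":6.2,"dy":16.4,"dz":0,"ax":0,"ay":0,"az":0,"claw":1},
  {"dx":7.6,"dy":20.1,"dz":0,"ax":0,"ay":0,"az":0,"claw":1},
  {"dx":9,"dy":23.8,"dz":0,"ax":0,"ay":0,"az":0,"claw":1},
  {"dx":10.3,"dy":27.3,"dz":0,"ax":0,"ay":0,"az":0,"claw":1},
])

```text
clock: 13.55
eef_pos: [601.3, 5.8, 173.7]
tool_rot: [-1.575, 0.0, -1.596]
force: [0.7, -0.1, -1.5]
width: 24.0
```

Request:
servo_tool([
  {"dx":1.1,"dy":2.8,"dz":0,"ax":0,"ay":0,"az":0,"claw":1},
  {"dx":1.6,"dy":4.2,"dz":0,"ax":0,"ay":0,"az":0,"claw":1},
  {"dx":1.6,"dy":4.2,"dz":0,"ax":0,"ay":0,"az":0,"claw":1},
  {"dx":1.6,"dy":4.2,"dz":0,"ax":0,"ay":0,"az":0,"claw":1},
])

```text
clock: 13.88
eef_pos: [617.1, 45.0, 174.3]
tool_rot: [-1.574, -0.001, -1.596]
force: [0.6, -0.4, -2.1]
width: 23.6
```

Run:
```python
from h import *
w=snap('wrist','w13')
s=read_state(); print(s['eef_pos'],s['tool_rot'],s['force'],s['width'])
i=snap('scene','s13'); up('s13',270,150,390,260,6,'s13c')
a=np.linspace(0,2*np.pi,72)
im=cv2.imread('pics/s13c.png')
x,y,z=s['eef_pos']
def dr(c,r,zz,col):
    p=(np.array([proj(i,[c[0]+r*np.cos(q),c[1]+r*np.sin(q),zz]) for q in a])-[269.5,149.5])*6
    cv2.polylines(im,[p.astype(np.int32)],True,col,1)
dr((619,46),65,8,(0,0,255)); dr((619,46),26.5,97,(255,0,255)); dr((x+.5,y+.2),36,z-16.9+40,(0,255,255)); dr((x+.5,y+.2),36,z-16.9,(0,255,0))
cv2.imwrite('pics/s13o.png',im)
```

```text
[617.07546983  43.12571963 174.8534787 ] [-1.57369362 -0.00210407 -1.59844078] [ 0.46058735 -0.48212534 -0.68673987] 24.29602932034399
```

View pics/s13o.png

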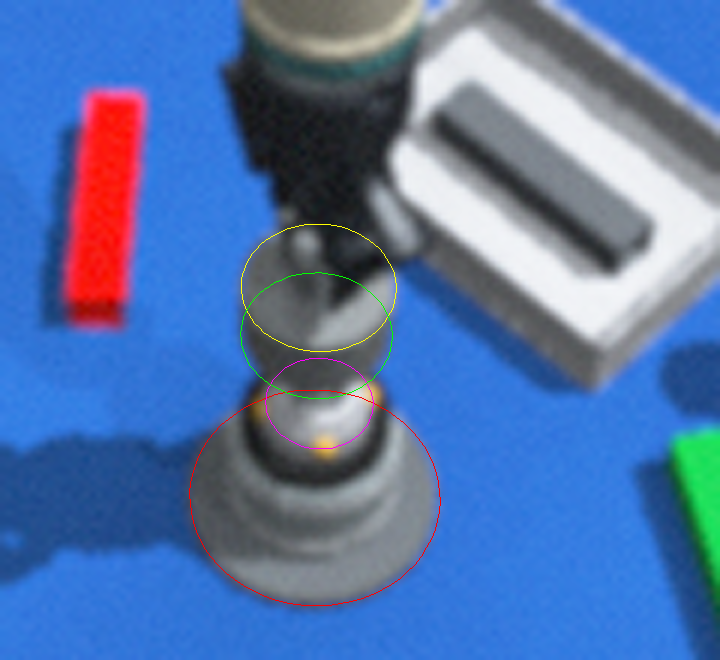

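View pics/w13.png

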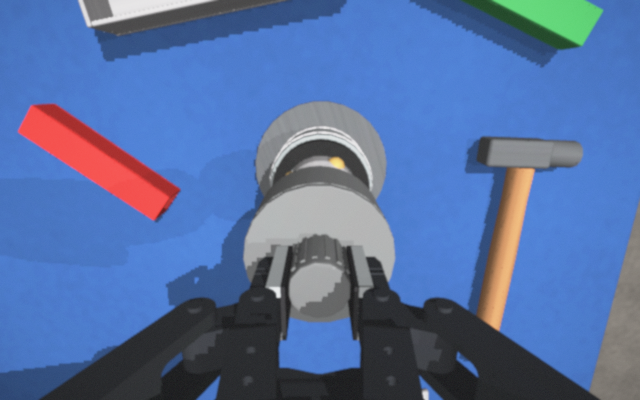

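Request:
servo_tool([
  {"dx":0.1,"dy":0.15,"dz":-2,"ax":0,"ay":0,"az":0,"claw":1},
  {"dx":0.1,"dy":0.15,"dz":-3.5,"ax":0,"ay":0,"az":0,"claw":1},
  {"dx":0.1,"dy":0.15,"dz":-4,"ax":0,"ay":0,"az":0,"claw":1},
  {"dx":0.1,"dy":0.15,"dz":-4,"ax":0,"ay":0,"az":0,"claw":1},
  {"dx":0.1,"dy":0.15,"dz":-4,"ax":0,"ay":0,"az":0,"claw":1},
])

```text
clock: 14.4
eef_pos: [619.3, 45.1, 136.5]
tool_rot: [-1.571, -0.001, -1.599]
force: [0.1, -0.5, -0.0]
width: 24.3
```

Run:
```python
from h import *
w=snap('wrist','w14')
s=read_state(); print(s['eef_pos'],s['tool_rot'],s['force'],s['width'])
i=snap('scene','s14'); up('s14',270,150,390,260,6,'s14c')
a=np.linspace(0,2*np.pi,72)
im=cv2.imread('pics/s14c.png')
x,y,z=s['eef_pos']
def dr(c,r,zz,col):
    p=(np.array([proj(i,[c[0]+r*np.cos(q),c[1]+r*np.sin(q),zz]) for q in a])-[269.5,149.5])*6
    cv2.polylines(im,[p.astype(np.int32)],True,col,1)
dr((619,46),65,8,(0,0,255)); dr((619,46),42,70,(255,0,255)); dr((x+.5,y+.2),36,z-16.9+40,(0,255,255)); dr((x+.5,y+.2),36,z-16.9,(0,255,0))
cv2.imwrite('pics/s14o.png',im)
```

```text
[619.82782465  45.43182384 137.00481424] [-1.56965940e+00 -3.43366501e-04 -1.59841884e+00] [ 0.23188729  0.3060351  -0.09122609] 24.287321614545476
```

View pics/s14o.png

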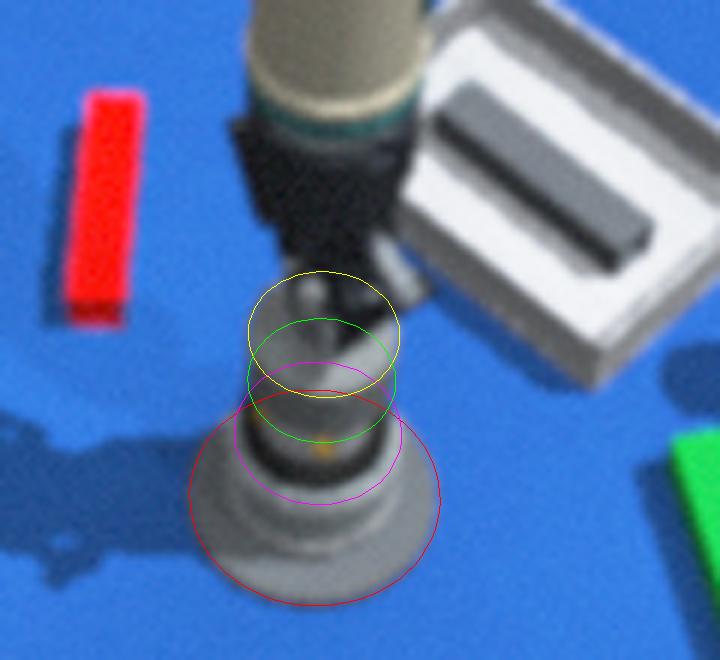

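View pics/w14.png

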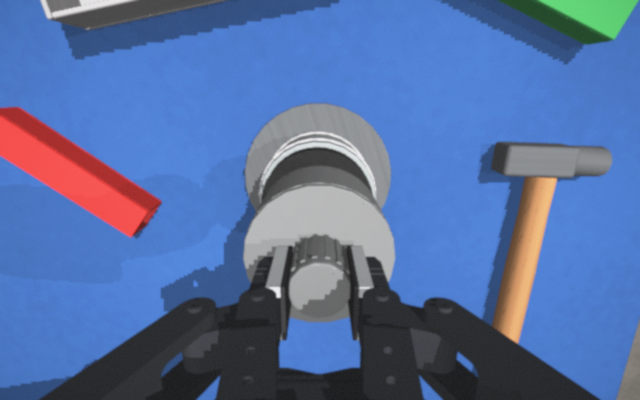

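Request:
servo_tool([
  {"dx":-0.08,"dy":0.05,"dz":-0.5,"ax":0,"ay":0,"az":0,"claw":1},
  {"dx":-0.08,"dy":0.05,"dz":-1,"ax":0,"ay":0,"az":0,"claw":1},
  {"dx":-0.08,"dy":0.05,"dz":-1.5,"ax":0,"ay":0,"az":0,"claw":1},
  {"dx":-0.08,"dy":0.05,"dz":-1.8,"ax":0,"ay":0,"az":0,"claw":1},
  {"dx":-0.08,"dy":0.05,"dz":-1.8,"ax":0,"ay":0,"az":0,"claw":1},
])

```text
clock: 14.92
eef_pos: [617.9, 47.3, 117.2]
tool_rot: [-1.573, -0.0, -1.597]
force: [-0.5, 1.0, -1.1]
width: 24.2
```

Run:
```python
from h import *
w=snap('wrist','w15')
for k in range(3):
    get_image('top'); s=read_state(); print(s['eef_pos'],s['tool_rot'],s['force'],s['width'])
```

```text
[618.46099665  47.15939903 117.95306937] [-1.57123776e+00 -1.21063183e-04 -1.59677690e+00] [-0.41555123  0.32916999 -1.3287242 ] 24.109742112463724
[618.67407452  47.129905   118.19762832] [-1.57071834e+00 -6.40788339e-05 -1.59688441e+00] [ 0.76493579  0.48783975 -1.69607472] 23.93635710460109
[618.74382453  47.13995269 118.30901258] [-1.57052014e+00 -3.13828553e-05 -1.59683976e+00] [ 0.3698491   0.50661542 -2.08658354] 23.94074501394609
```

View pics/w15.png

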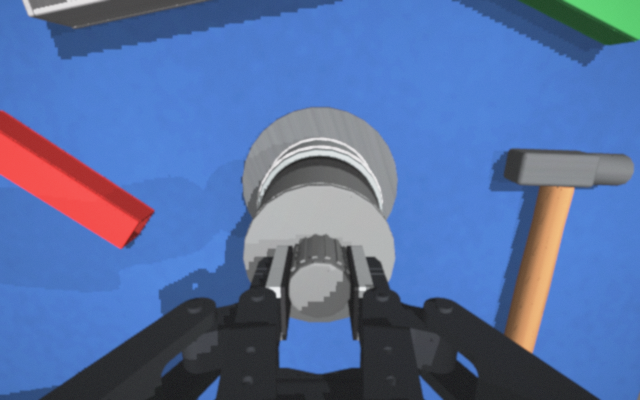

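Request:
servo_tool([
  {"dx":0,"dy":-0.05,"dz":-0.2,"ax":0,"ay":0,"az":0,"claw":1},
  {"dx":0,"dy":-0.05,"dz":-0.4,"ax":0,"ay":0,"az":0,"claw":1},
  {"dx":0,"dy":-0.05,"dz":-0.6,"ax":0,"ay":0,"az":0,"claw":1},
  {"dx":0,"dy":-0.05,"dz":-0.8,"ax":0,"ay":0,"az":0,"claw":1},
  {"dx":0,"dy":-0.05,"dz":-0.8,"ax":0,"ay":0,"az":0,"claw":1},
])

```text
clock: 15.53
eef_pos: [619.6, 45.9, 112.6]
tool_rot: [-1.568, 0.0, -1.597]
force: [-2.5, -1.2, 12.9]
width: 24.3
```

Request:
servo_tool([
  {"dx":0,"dy":0,"dz":-0.15,"ax":0,"ay":0,"az":0,"claw":1},
  {"dx":0,"dy":0,"dz":-0.3,"ax":0,"ay":0,"az":0,"claw":1},
  {"dx":0,"dy":0,"dz":-0.45,"ax":0,"ay":0,"az":0,"claw":1},
  {"dx":0,"dy":0,"dz":-0.45,"ax":0,"ay":0,"az":0,"claw":1},
])

```text
clock: 15.87
eef_pos: [618.7, 45.6, 106.9]
tool_rot: [-1.57, -0.001, -1.597]
force: [-3.0, -1.7, 4.2]
width: 24.2
```

The force peaked and dropped near 91 mm, so the ridge is passing the balls. Continuing down.

Request:
servo_tool([
  {"dx":0,"dy":0,"dz":-0.2,"ax":0,"ay":0,"az":0,"claw":1},
  {"dx":0,"dy":0,"dz":-0.4,"ax":0,"ay":0,"az":0,"claw":1},
  {"dx":0,"dy":0,"dz":-0.6,"ax":0,"ay":0,"az":0,"claw":1},
  {"dx":0,"dy":0,"dz":-0.8,"ax":0,"ay":0,"az":0,"claw":1},
  {"dx":0,"dy":0,"dz":-0.8,"ax":0,"ay":0,"az":0,"claw":1},
])

```text
clock: 16.28
eef_pos: [618.2, 46.2, 97.4]
tool_rot: [-1.572, -0.0, -1.597]
force: [-2.6, -2.3, 3.2]
width: 24.2
```

Run:
```python
from h import *
w=snap('wrist','w16'); snap('scene','s16'); up('s16',270,150,390,260,6,'s16c')
for k in range(2):
    get_image('top'); s=read_state(); print(s['eef_pos'],s['tool_rot'],s['force'],s['width'])
```

```text
[618.55519943  46.56391829  97.83035474] [-1.57086784e+00 -1.51252121e-06 -1.59697816e+00] [-1.63243618 -1.80756489  2.65119925] 23.96156964595777
[618.61314436  46.58057171  97.88535138] [-1.57069247e+00 -6.14043985e-07 -1.59695453e+00] [-1.84870518 -2.26145847  1.84544206] 24.129970856825
```

View pics/s16c.png

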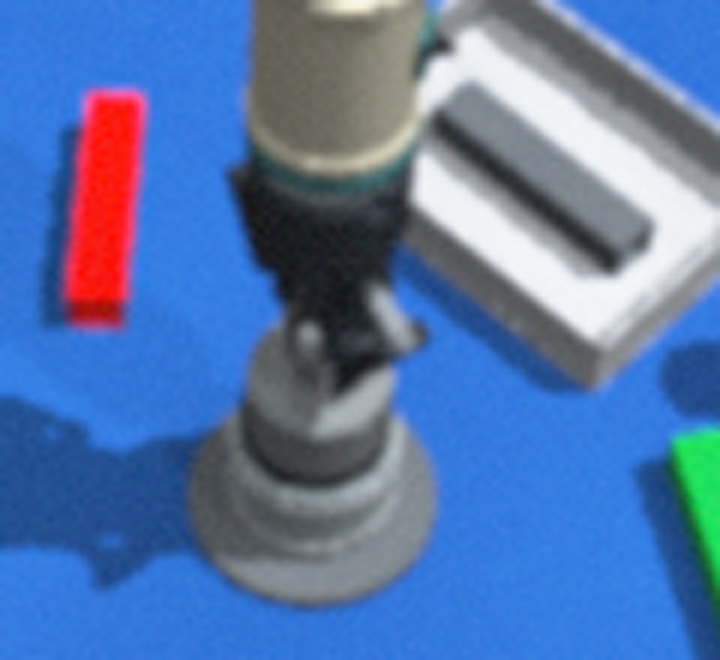

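View pics/w16.png

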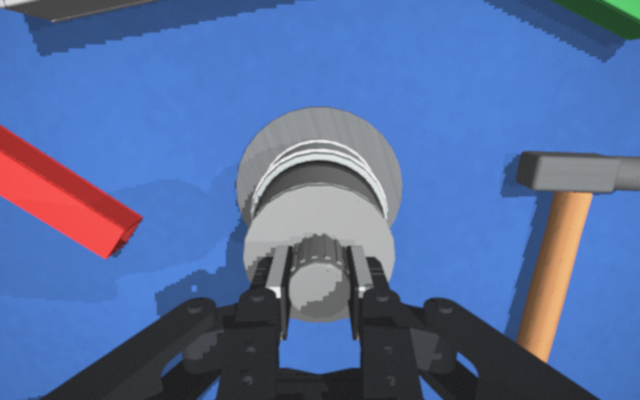

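Request:
servo_tool([
  {"dx":0,"dy":0,"dz":-0.15,"ax":0,"ay":0,"az":0,"claw":1},
  {"dx":0,"dy":0,"dz":-0.3,"ax":0,"ay":0,"az":0,"claw":1},
  {"dx":0,"dy":0,"dz":-0.45,"ax":0,"ay":0,"az":0,"claw":1},
  {"dx":0,"dy":0,"dz":-0.45,"ax":0,"ay":0,"az":0,"claw":1},
  {"dx":0,"dy":0,"dz":-0.45,"ax":0,"ay":0,"az":0,"claw":1},
])

```text
clock: 16.9
eef_pos: [618.7, 46.6, 94.1]
tool_rot: [-1.57, 0.0, -1.597]
force: [-3.0, -2.4, 9.8]
width: 23.9
```

Request:
servo_tool([
  {"dx":0,"dy":0,"dz":-0.15,"ax":0,"ay":0,"az":0,"claw":1},
  {"dx":0,"dy":0,"dz":-0.3,"ax":0,"ay":0,"az":0,"claw":1},
  {"dx":0,"dy":0,"dz":-0.3,"ax":0,"ay":0,"az":0,"claw":1},
  {"dx":0,"dy":0,"dz":-0.3,"ax":0,"ay":0,"az":0,"claw":1},
])

```text
clock: 17.23
eef_pos: [618.9, 46.6, 92.7]
tool_rot: [-1.57, 0.001, -1.597]
force: [-6.9, -1.2, 19.0]
width: 24.3
```

Run:
```python
from h import *
w=snap('wrist','w17'); snap('scene','s17'); snap('top','t17')
for k in range(3):
    get_image('top'); s=read_state(); print(s['clock'],s['eef_pos'],s['tool_rot'],s['force'],s['width'])
a=cv2.imread('pics/w17.png')[150:350,220:420];b=cv2.imread('pics/s17.png')[150:260,270:390]
cv2.imwrite('pics/c17.png',np.hstack([cv2.resize(a,(400,400)),cv2.resize(b,(400,400))]))
```

```text
17.4333 [618.87330436  46.59700661  92.68129975] [-1.56963090e+00  1.04004026e-03 -1.59691247e+00] [-5.88935958 -1.34651223 18.78321277] 24.33351284610574
17.4833 [618.8720145   46.54550016  92.67462978] [-1.56963556e+00  9.95182022e-04 -1.59696015e+00] [-6.91825822 -1.21976501 19.09464805] 23.76578603451182
17.5333 [618.87306949  46.5579449   92.67020423] [-1.56962460e+00  9.83455656e-04 -1.59693065e+00] [-6.7775588  -1.39802213 18.06305949] 24.03087196137868
```

View pics/c17.png

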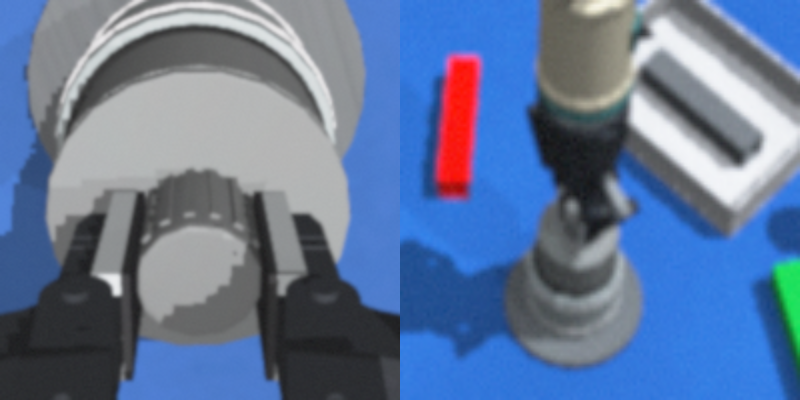

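View pics/t17.png

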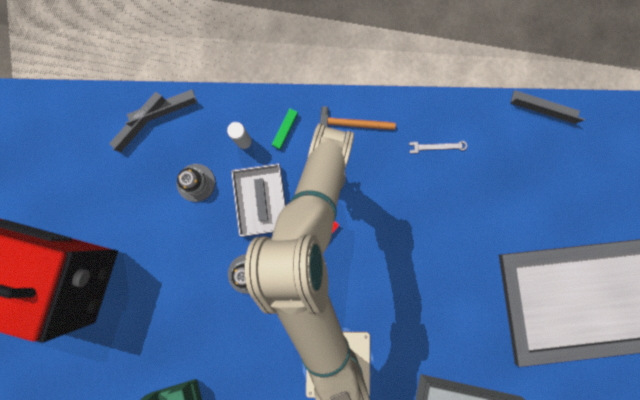

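The lid is at its stop: its height reads 75.8 mm and the push is a steady 19 N. It sits in the grip as before, the offcut lies in the tray, and the bystanders are where they were. Handing in.

```bash
python3 -c "
from h import *
print(finish_job())"
```

```text
the job is handed in; nothing more can be done
None
```

The offcut is in the scrap tray and the lid is snapped onto the right-hand canister. I handed the job in at about 17.6 s (limit 67 s) with the arm still pressing the lid down. The interface gave no verdict, so these are my own last checks.

**What I did:** I took the dark offcut off the canister mouth and released it flat in the tray. I then gripped the lid by its knob, set it over the neck and pressed straight down. The force read about 13 N in the last reading before the catches, then dropped near a lid height of 90 mm, as the task describes.

**Last checks:**
- **Lid:** its height works out at about 76 mm above the canister's origin, which is its stop, so the seal should be close to its full 6 mm. The push was a steady 18–19 N with the grip held. The offset from the axis is about 1 mm, judged from the images, and the tool is vertical to within 0.002 rad.
- **Offcut:** the camera shows it in the tray, roughly central and not touched by the arm.
- **Bystanders:** the wrench and spray can show no shift in the top view. The hammer's head is partly hidden by the arm there, but its handle is where it was.

**What disagreed:**
- **First grasp:** the gripper closed on nothing just above the offcut. The real fingertips are about 25–28 mm short of the reported tool point, so I corrected every height for that.
- **Top camera:** it reads about 5 mm short in x compared with the other two, so I relied on the wrist and scene views.
- **Side load:** about 7 N of sideways force remained on the wrist at the end, steady and without visible effect.
- **Grip width:** the knob grip reads 24 mm, although the knob is 28 mm across. The lid did not slip.

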